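Put the monorail away for the night

ROBOT

A 7-joint arm with a two-finger parallel gripper is mounted at the origin on the work surface. World frame = base frame: x ahead of the robot, y to its left, z up, the work surface at z = 0. Lengths are in m, angles in rad, forces in N, time in s.
With the tool pointing down it reaches from about 0.4 to 0.85 m from the base axis. Payload 10.4 kg.
Tool frame: the origin (TCP) lies between the finger pads; the fingertips stand 11 mm ahead of it and the grasp point (between the pads) lies 8 mm behind it (robot.tips_ahead is the distance from the TCP to the fingertips, in m); z points along the fingers, y is the line along which they close (so a half turn about z gives the same grasp; the last joint's range is limited). The gripper opens to 85 mm and grips with 20 to 120 N. Pads are 22 mm wide; open, the fingers measure 114 mm over their backs; the gripper's body (76 mm by 85 mm) begins 54 mm behind the grasp point. The pads swing forward as they close: fully open they stand 13 mm farther back than shut.
Start: joints at [1.309, 0.332, -0.065, 1.46, 0.022, 1.35, -0.088], TCP at [0.148, -0.607, 0.242] pointing down, gripper open.
Joint ranges: [-2.6, 2.6], [-0.5, 2.12], [-1.47, 1.34], [0.16, 2.42], [-1.27, 4.41], [0.06, 2.06], [-2.6, 2.6]. Speed limits (rad/s): [2.22, 2.22, 2.79, 2.79, 3.14, 3.14, 3.14].

INTERFACE

Orientations are given as a rotation vector (axis times angle).
In Python, from station import robot gives the robot as it stands. The module is installed in compiled form; this text tells all that it offers.
- The arm moves only by the tool apply_moves, never from a script. Its argument "deltas" is a list of rows, each an object with "xyz": the shift along the tool's x, y, z normalised to -1 to 1, where 1 is 100 mm, a list of three; "delta_rot": the turn, a rotation vector about the tool's x, y, z normalised to -1 to 1, where 1 is 120 degrees, a list of three. A call has 1 to 5 rows; each row shifts and turns the commanded pose from where the row before left it, along the tool's axes as they then stand; what a row does not reach is not made up. A row lasts 1/8 s, in which the tool goes at most 62.5 mm and 10.7 degrees, less where a joint would pass 70% of its speed; a pose out of reach is approached as far as the arm can. A call with a number of a shift or a turn outside -1 to 1 is refused whole. A call with a gripper value outside its range is refused whole. "jaw" is the closure, from -1 (fully open) to 1 (shut), set as the call begins (left out, the last holds). The fingers move at their own pace and stop on an object; "squeeze" is the grip in N (left out, the last holds). Time passes only in rows, so rows that do not move let the fingers close. It gives the time, the measured TCP pose, the force, the opening and the grip force at its end, in the units of the state.
- robot.get_state(): the state, without advancing time (a new reading comes with each control period).
- robot.camera(name): name is "scene" or "side" or "wrist"; returns the picture (384x512x3 uint8, red, green, blue); there is no depth.
- robot.camera_model(name): a dict with "camera_matrix" (3x3 intrinsics, pixels), "world_to_cam" (4x4, takes a point from world to camera coordinates). Camera axes: x right, y down, z forward; pixel columns grow to the right and rows downward; lengths in m; the calibration is good to about 2 mm. A picture is of the moment at which its call begins: read the wrist's pose just before it. camera_model takes no time and is no camera call; for the wrist camera it gives the pose at the moment of the call.
- robot.hand_in(): hands the job in; it is judged then, once.
Trained networks look in the newest picture that a camera, given by its name, has taken for a name from the list of things; names that differ only in an ending like _2 or _b are one class to them, and where a whole thing is asked for, a point or a joint stands for the part that bears it (a point fixed in the world has none). Each returns a list of dicts, best first, with "confidence" (0 to 1); they miss things now and then, are a little off and sometimes report something else, mostly with a low value. They report only what shows in the picture. A call takes as long as a camera call.
- robot.boxes_of(thing, camera): "centre" ([x, y, z] in m, in world coordinates, good to about 4 mm: the middle of the surface that is visible of it).
- robot.trace(thing, camera): "pixels" (384x512 bool, what is visible of it).
The state is a dict: "time": time; "joints": joint angles; "dq": joint speeds; "joint_efforts": joint torques, N m; "tool_pos": TCP position; "eef_rot": TCP orientation; "force": force on the tool from outside, world axes, zero at the start; "ft_torque": the same for the moment, N m; "grip_width": finger opening in m; "grip_force": force on a finger pad.
Only numpy, scipy, OpenCV 4.12 (cv2) and the standard library are available. Lean on these libraries where they do the work, as an engineer would, in place of code of your own. Each camera call takes 0.05 s, during which the arm holds its last target. There are 200 camera calls.

TASK

Close down the monorail for the night: first bring the throttle lever on the controller back upright to idle, then swing the birch cabinet's door, which stands ajar, wide open and pull the white drawer out until it stops. Put every purple monorail car down inside the drawer, push it fully home, and push the door shut until its catch snaps and holds it. Leave the rest of the layout standing where it is.

Things in the scene. Friction and masses are not known exactly. Their poses are not given: they have to be found in the camera images.
- car1: lead car of the purple plastic monorail, 92 mm long (x, sloping nose at +x), 34 mm wide (y), 40 mm high (z) with straight sides; origin at its middle, 20 mm above the table as it stands; about 0.11 kg; starts standing on the table to the right of the cabinet. Two to four cars are there in a run; an absent car reads None
- car2: middle car of the purple plastic monorail, windowed alike at both ends, otherwise like car1: 92 x 34 x 40 mm, origin at its middle; may be absent (None)
- car3: middle car of the purple plastic monorail, windowed alike at both ends, otherwise like car1: 92 x 34 x 40 mm, origin at its middle; may be absent (None)
- car4: second lead car of the purple plastic monorail, 92 mm long (x, sloping nose at +x), 34 mm wide (y), 40 mm high (z) with straight sides; origin at its middle, 20 mm above the table as it stands; about 0.11 kg; starts standing on the table to the right of the cabinet. Two to four cars are there in a run; an absent car reads None
- cabinet: low birch storage cabinet, fixed, left of centre, 220 mm deep (x), 280 mm wide (y), 92 mm high; origin at the centre of its underside, open front towards -x (the robot's side). Its top board ends 65 mm behind the front edge, so that the drawer's pull can be reached from above while the drawer is home
- drawer (a joint): the white plastic drawer's travel out of the cabinet, m: 0 = fully home, 0.17 = at its stop; slides along the cabinet's -x with 1 to 2 N of friction and stays where it is left. Starts home. It meets the door unless that is open to 1.5 rad or more
- drawer_in (a point): centre of the drawer's inner floor, 17 mm above the table, moves with the drawer; axes as the cabinet's (x = depth, y = width). Inside 158 mm (x) by 234 mm (y), walls 5 mm thick and 40 mm high inside (top edge 57 mm above the table)
- door (a joint): the cabinet door's angle, rad: 0 = shut, seated on its catch; starts ajar at 0.6 to 1.1, stop at 1.8. Hinged at the cabinet's front left (+y) corner; wide open, it stands towards the robot, left of the drawer. Turns easily (under 1 N) and stays where left. A spring roller catch at the free edge resists from 0.055 rad and snaps over at about 0.025 rad; 9 N at 190 mm from the hinge do it
- door_hinge (a point): on the door's vertical hinge line, in the plane of its inner face, 47 mm above the table; axes turn with the door: -y runs from the hinge to the free edge, -x is the outer face's normal. The door is a birch panel 270 mm wide, 12 mm thick (x from 0 to -12 mm here), 4 to 90 mm above the table
- door_edge (a point): middle of the door's free edge on the outer face (in the door's axes 12 mm out from and 270 mm along from the hinge). A wooden knob, 18 mm across and 18 mm long, stands on the outer face 18 mm in from this edge
- controller: black train controller, fixed on the table at the right, 140 (x) x 100 (y) x 50 mm high, origin at the centre of its underside
- throttle (a joint): the throttle lever's angle, rad: 0 = upright = idle, positive = leaning towards the controller's +x (away from the robot); range -0.75 to 0.75; starts at 0.35 to 0.68; friction holds it where it is left; about 1.5 N at the grip moves it
- throttle_pivot (a point): the lever's pivot on the controller's centre, 45 mm above the table; the lever swings in the controller's x-z plane
- throttle_grip (a point): centre of the lever's T-grip, 85 mm from the pivot: a grey round bar 18 mm thick and 46 mm long, lying along the controller's y; the lever under it is 12 mm wide (y), 10 mm thick
- dome: bystander: clear glass dome on a dark wooden disc, 110 mm across, 135 mm high; origin under its centre
- lamp: bystander: stainless steel signal lamp, foot 60 mm across, 180 mm high; origin under its centre
- depot: bystander: wooden fuel depot (tank, pump and hut) on a board 110 x 170 mm, 75 mm high, left of the cabinet; origin under its centre
- wagon: bystander: natural wood tank wagon, 100 x 38 x 58 mm, not a monorail car; origin under its centre
- tree1: bystander: small wooden tree, 38 mm foot, 70 mm high, just behind the cars; origin under its centre
- tree2: bystander: another such tree, nearer the robot
- bridge: bystander: wooden bridge, 108 x 45 x 62 mm, at the back right; origin under its centre
- drawer_pull (a point): grip point of the drawer's pull, at mid thickness and mid length, on its top edge: the pull is a white upright fin in the middle of the drawer's front, 12 mm thick (y), standing 28 mm out (x), from 20 to 66 mm above the table; to be pinched from above across its thickness. The drawer's front wall begins 14 mm behind this point

How it is judged:
On the way, in this order (a step that is already met when the one before it is completed fails the run):
1. the throttle lever stands upright at idle (value of joint throttle between -0.12 and 0.12 rad), for 0.3 s.
2. the drawer is pulled out to its stop (value of joint drawer above 0.162 m), for 0.2 s.
3. every monorail car lies in the drawer (x of car1 in the frame of drawer_in between -0.075 and 0.075 m and y of car1 in the frame of drawer_in between -0.112 and 0.112 m and z of car1 in the frame of drawer_in between 0.005 and 0.04 m and x of car2 in the frame of drawer_in between -0.075 and 0.075 m and y of car2 in the frame of drawer_in between -0.112 and 0.112 m and z of car2 in the frame of drawer_in between 0.005 and 0.04 m and x of car3 in the frame of drawer_in between -0.075 and 0.075 m and y of car3 in the frame of drawer_in between -0.112 and 0.112 m and z of car3 in the frame of drawer_in between 0.005 and 0.04 m and x of car4 in the frame of drawer_in between -0.075 and 0.075 m and y of car4 in the frame of drawer_in between -0.112 and 0.112 m and z of car4 in the frame of drawer_in between 0.005 and 0.04 m), for 0.3 s.
4. the drawer is fully home (all of step 3 and value of joint drawer below 0.008 m), for 0.2 s.
5. the door is shut on its catch (value of joint door below 0.02 rad), for 0.3 s.
At the end, for the whole second after the job is handed in: Lever within 0.12 rad of upright; drawer within 8 mm of home; door within 0.02 rad of shut, on its catch; every car present at rest inside the drawer, none on top of another. Bystanders upright and within 40 mm of where they stood (all of step 1 and all of step 4 and value of joint door below 0.02 rad and linear speed of each of car1, car2, car3, car4 below 0.02 m/s); the robot touches nothing.
It fails at once if the glass dome is knocked away or over (distance of dome from where it was at the start of the episode above 0.04 m or angle between dome's own z axis and vertical above 0.5 rad).
It fails at once if the signal lamp is knocked away or over (distance of lamp from where it was at the start of the episode above 0.04 m or angle between lamp's own z axis and vertical above 0.5 rad).
It fails at once if the fuel depot, tank wagon, bridge or a tree is knocked away or over (distance of any of depot, wagon, bridge, tree1, tree2 from where it was at the start of the episode above 0.04 m or angle between any of depot, wagon, bridge, tree1, tree2's own z axis and vertical above 0.5 rad).
Of car1, car2, car3, car4 only 2 to 4 are there at a start; the rules pass over those that are not, and their reading is None.
At some moment in a run one of car1, car2, car3, car4 may be knocked a few centimetres aside while the robot is not near it.
Once in a run the grip may slacken for a moment while it holds something.
It also fails if it takes over 210 s, if anything falls off the work surface, if the arm or the gripper's body presses on something with over 40 N, if the wrist force passes 120 N, or if a joint passes its speed limit or range.

## Working session

There is one attempt and no reset: what is moved stays moved. The work goes in short steps, Python scripts to look and compute and a tool call to move; the robot and the scene stay as the last step left them, time stands still between calls to the robot, and variables do not carry over. Pictures are saved under pics/ and viewed, at most 14 in all, crops included, and the job is handed in when it is done.

Besides the shell and the picture viewer there is one more tool, called after "Call:" in YAML: its name, and indented under it one key for each argument. apply_moves: Moves the arm, as the interface text tells. Its arguments: {"type":"object","properties":{"deltas":{"type":"array","items":{"type":"object","properties":{"xyz":{"type":"array","items":{"type":"number","minimum":-1,"maximum":1}},"delta_rot":{"type":"array","items":{"type":"number","minimum":-1,"maximum":1}}}}},"jaw":{"type":"number"},"squeeze":{"type":"number"}},"required":["deltas"]}

```bash
mkdir -p pics; ls
python3 - <<'E'
from station import robot
import cv2,numpy as np
s=robot.get_state();print({k:np.round(v,3).tolist() for k,v in s.items()})
for c in ["scene","side"]:
    im=robot.camera(c);cv2.imwrite(f"pics/{c}0.png",im[:,:,::-1])
    m=robot.camera_model(c);print(c,np.round(m["camera_matrix"],1).tolist(),np.round(m["world_to_cam"],3).tolist())
    for t in ["car1","car2","car3","car4","cabinet","door_edge","drawer_pull","controller","throttle_grip","dome","lamp","depot","wagon","tree1","tree2","bridge"]:
        try: print(t,[(np.round(d["centre"],3).tolist(),round(d["confidence"],2)) for d in robot.boxes_of(t,c)][:5])
        except Exception as e: print(t,e)
E
```

```text
pics
{'time': 0.0, 'joints': [1.309, 0.333, -0.065, 1.461, 0.022, 1.35, -0.089], 'dq': [-0.001, -0.003, 0.0, -0.001, 0.0, 0.0, -0.001], 'joint_efforts': [0.0, -62.546, 0.049, -39.161, 0.016, 0.01, -0.0], 'tool_pos': [0.148, -0.607, 0.241], 'eef_rot': [-3.118, -0.374, 0.0], 'force': [0.137, 0.459, -0.667], 'ft_torque': [-0.025, 0.018, 0.03], 'grip_force': 0.0, 'grip_width': 0.085}
scene [[349.9, 0.0, 253.5], [0.0, 349.9, 193.9], [0.0, 0.0, 1.0]] [[0.064, 0.998, -0.013, -0.065], [0.82, -0.06, -0.57, -0.391], [-0.569, 0.026, -0.822, 1.587], [0.0, 0.0, 0.0, 1.0]]
car1 [([0.594, -0.108, 0.043], 0.86), ([0.604, -0.246, 0.041], 0.66)]
car2 [([0.594, -0.108, 0.043], 0.86), ([0.604, -0.246, 0.041], 0.66)]
car3 [([0.594, -0.108, 0.043], 0.86), ([0.604, -0.246, 0.041], 0.66)]
car4 [([0.594, -0.108, 0.043], 0.86), ([0.604, -0.246, 0.041], 0.66)]
cabinet []
door_edge [([0.518, 0.171, 0.065], 0.74)]
drawer_pull [([0.642, 0.148, 0.062], 0.65)]
controller [([0.535, -0.408, 0.053], 0.9)]
throttle_grip [([0.351, -0.312, 0.01], 0.54), ([0.544, -0.412, 0.127], 0.47), ([0.647, 0.145, 0.059], 0.26)]
dome 
[... 943 characters left out ...]
)]
controller [([0.503, -0.425, 0.05], 0.96), ([0.534, -0.418, 0.121], 0.56)]
throttle_grip [([0.533, -0.418, 0.119], 0.59), ([0.689, -0.382, 0.06], 0.41), ([0.763, -0.155, 0.079], 0.26)]
dome [([0.759, -0.155, 0.079], 0.79)]
lamp [([0.753, -0.236, 0.086], 0.8), ([0.5, -0.427, 0.051], 0.58), ([0.537, -0.418, 0.12], 0.39), ([0.498, 0.147, 0.065], 0.29), ([0.692, -0.181, 0.009], 0.2)]
depot [([0.612, 0.44, 0.051], 0.87), ([0.689, 0.127, 0.078], 0.58)]
wagon [([0.33, -0.196, 0.036], 0.63), ([0.671, 0.181, 0.022], 0.45)]
tree1 [([0.691, -0.18, 0.011], 0.77), ([0.343, -0.317, 0.02], 0.53)]
tree2 [([0.691, -0.18, 0.011], 0.77), ([0.343, -0.317, 0.02], 0.53)]
bridge [([0.688, -0.384, 0.059], 0.58)]
```

View pics/scene0.png

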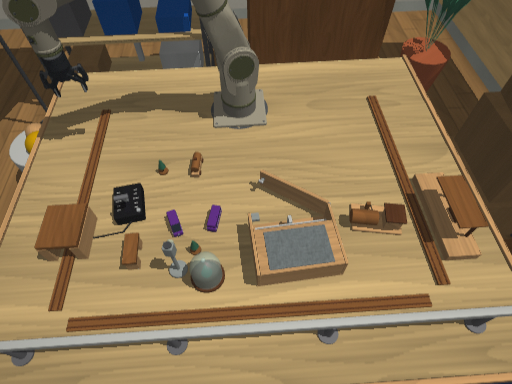

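View pics/side0.png

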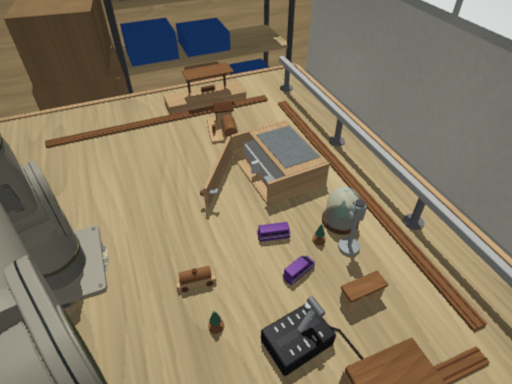

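The scene shows two cars, at (213,217) and (175,222), with the controller at (128,204). The cabinet is around (295,247) and its door is ajar, with the free edge at (262,180). The wagon is at (196,163), tree2 at (162,167) and the depot at (375,215).

```bash
cat > h.py <<'E'
from station import robot
import cv2,numpy as np
from scipy.spatial.transform import Rotation as Ro
np.set_printoptions(precision=3,suppress=True)
def pose():
    s=robot.get_state();return np.array(s["tool_pos"]),Ro.from_rotvec(s["eef_rot"])
def snap(c,name,crop=None,scale=1):
    m=robot.camera_model(c);im=robot.camera(c);o=im
    if crop: x0,y0,x1,y1=crop;o=im[y0:y1,x0:x1]
    if scale!=1:o=cv2.resize(o,None,fx=scale,fy=scale,interpolation=cv2.INTER_CUBIC)
    cv2.imwrite(f"pics/{name}.png",o[:,:,::-1]);return im,m
def unproj(px,z,m):
    "pixels (n,2) to world on plane height z"
    px=np.atleast_2d(px).astype(float);K=m["camera_matrix"];T=np.array(m["world_to_cam"]);R,t=T[:3,:3],T[:3,3]
    d=np.c_[px,np.ones(len(px))]@np.linalg.inv(K).T@R;c=-R.T@t
    return c+d*((z-c[2])/d[:,2])[:,None]
def proj(P,m):
    P=np.atleast_2d(P);T=np.array(m["world_to_cam"]);q=(P@T[:3,:3].T+T[:3,3])@np.array(m["camera_matrix"]).T
    return q[:,:2]/q[:,2:]
def down(yaw):
    "tool down; tool x axis at world yaw"
    return Ro.from_matrix(np.c_[[np.cos(yaw),np.sin(yaw),0],[np.sin(yaw),-np.cos(yaw),0],[0,0,-1]])
def yaw(): 
    x=pose()[1].as_matrix()[:,0];return np.arctan2(x[1],x[0])
def to(target,R=None):
    "normalised total tool-frame delta (rotation first) and rows needed"
    p,Rc=pose();R=R or Rc
    dr=(Rc.inv()*R).as_rotvec()/np.radians(120)
    d=np.array(target)-p
    print("cur",p,"yaw",round(yaw(),3),"| d in cur axes",Rc.inv().apply(d)/.1,"| in new axes",R.inv().apply(d)/.1,"| rot",dr,"rows>=",np.linalg.norm(d)/.0625,np.linalg.norm(dr)/.089)
def cars(c,z=.04):
    "purple mask -> minAreaRect on plane z"
    m=robot.camera_model(c);im=robot.camera(c);hsv=cv2.cvtColor(im,cv2.COLOR_RGB2HSV)
    k=cv2.inRange(hsv,(125,70,30),(160,255,255));n,l,st,ce=cv2.connectedComponentsWithStats(k)
    out=[]
    for i in range(1,n):
        if st[i,4]<60:continue
        v,u=np.nonzero(l==i);W=unproj(np.c_[u,v],z,m)[:,:2]
        r=cv2.minAreaRect((W*1000).astype(np.float32));b=cv2.boxPoints(r)
        e=[b[1]-b[0],b[2]-b[1]];e=max(e,key=np.linalg.norm);a=np.arctan2(e[1],e[0])
        a=(a+np.pi/2)%np.pi-np.pi/2
        out.append((np.array(r[0])/1000,sorted(r[1]),a,st[i].tolist()))
        print(c,"car",np.round(r[0],1),"size",np.round(sorted(r[1]),1),"long axis yaw",round(a,3),"bbox",st[i].tolist())
    return out
E
python3 - <<'E'
from h import *
m=robot.camera_model("wrist");T=np.linalg.inv(m["world_to_cam"]);p,R=pose()
print("cam in tool",R.inv().apply(T[:3,3]-p));print(R.inv().as_matrix()@T[:3,:3]);print(m["camera_matrix"])
cars("scene");cars("side")
snap("scene","scene_cab",(235,165,355,290),5)
to([0.44,-0.40,0.30]); to([0.40,-0.40,0.34],down(0.))
E
```

```text
cam in tool [ 0.074 -0.001 -0.133]
[[ 0.001 -0.957 -0.289]
 [ 1.     0.001  0.001]
 [-0.001 -0.289  0.957]]
[[270.468   0.    254.932]
 [  0.    270.468 191.134]
 [  0.      0.      1.   ]]
scene car [ 597.3 -110.3] size [ 38.3 101.9] long axis yaw -0.235 bbox [207, 205, 14, 27, 258]
scene car [ 607.5 -245.8] size [ 31.6 105.9] long axis yaw 0.34 bbox [167, 210, 16, 27, 190]
side car [ 574.8 -124.7] size [57.9 90. ] long axis yaw -0.222 bbox [258, 222, 31, 20, 443]
side car [ 581.3 -261.6] size [43.8 94.3] long axis yaw 0.329 bbox [283, 256, 31, 29, 462]
cur [ 0.148 -0.607  0.242] yaw 0.239 | d in cur axes [ 3.329 -1.323 -0.577] | in new axes [ 3.329 -1.323 -0.577] | rot [0. 0. 0.] rows>= 5.804958951034237 0.0
cur [ 0.148 -0.607  0.242] yaw 0.239 | d in cur axes [ 2.94  -1.417 -0.977] | in new axes [ 2.521 -2.073 -0.977] | rot [ 0.    -0.     0.114] rows>= 5.451146638540932 1.281190132750909
```

View pics/scene_cab.png

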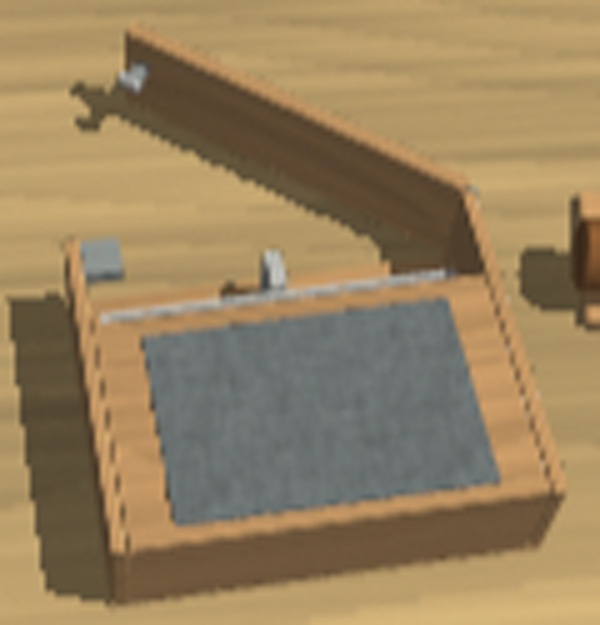

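The zoomed crop gives the cabinet's top corners: back at (258,275) and (348,263), front left at (249,213) and hinge at (329,203). The door's free edge top is at (261,171).

Call:
apply_moves:
  deltas:
    - {"xyz":[0.5,-0.25,-0.15]}
    - {"xyz":[0.5,-0.25,-0.2]}
    - {"xyz":[0.5,-0.25,-0.2]}
    - {"xyz":[0.5,-0.25,-0.2]}
    - {"xyz":[0.5,-0.25,-0.2]}
  jaw: -1

```text
validation failed for argument at $.de...
```

Run:
```python
from h import *
m=robot.camera_model("scene")
C=unproj([[249,213],[329.4,202.6],[347.6,263.4],[258,275]],.092,m);print(C[:,:2])
c=C.mean(0);w=(C[1]-C[0]+C[2]-C[3]);a=np.arctan2(-w[0],w[1]);print("cab centre",c[:2],"yaw",a, np.linalg.norm(w)/2)
print("door edge top",unproj([260.6,171],.09,m))
im,mm=snap("wrist","w1")
print(robot.get_state()["joints"]);print(pose()[0])
print(proj([[.54,-.41,.12],[.6,-.25,.04],[.597,-.11,.04]],mm)); cars("wrist")
for t in ["throttle_grip","controller"]: print([(np.round(d["centre"],3),round(d["confidence"],2)) for d in robot.boxes_of(t,"wrist")])
```

```text
[[0.619 0.012]
 [0.598 0.284]
 [0.818 0.298]
 [0.836 0.026]]
cab centre [0.718 0.155] yaw 0.07247390323581411 0.27274207458431293
door edge top [[0.444 0.064 0.09 ]]
[ 1.309  0.332 -0.065  1.46   0.022  1.35  -0.088]
[ 0.148 -0.607  0.242]
[[  67.472 -596.318]
 [ -85.207 -558.61 ]
 [-305.47  -638.446]]
[]
[]
```

View pics/w1.png

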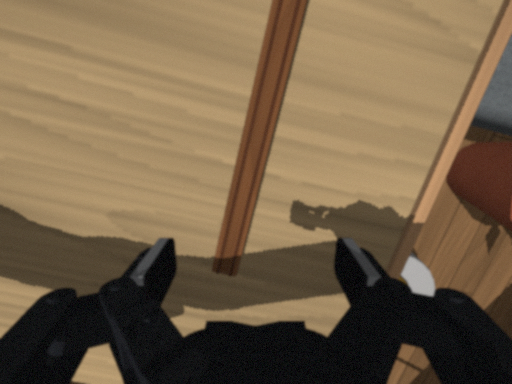

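The wrist view shows only bare table and track, because the move was refused. I'll send both fields in every row.

Call:
apply_moves:
  deltas:
    - {"xyz":[0.5,-0.25,-0.15],"delta_rot":[0,0,0]}
    - {"xyz":[0.5,-0.25,-0.2],"delta_rot":[0,0,0]}
    - {"xyz":[0.5,-0.25,-0.2],"delta_rot":[0,0,0]}
    - {"xyz":[0.5,-0.25,-0.2],"delta_rot":[0,0,0]}
    - {"xyz":[0.5,-0.25,-0.2],"delta_rot":[0,0,0]}
  jaw: -1

```text
time: 2.68
tool_pos: [0.3624, -0.4253, 0.3383]
eef_rot: [3.119, 0.374, 0.0]
force: [0.2, -0.6, 0.5]
grip_width: 0.0856
grip_force: 0.0
```

Run:
```python
from h import *
im,mm=snap("wrist","w2")
print(robot.get_state()["joints"]);print(pose()[0])
cars("wrist")
for t in ["throttle_grip","controller"]: print([(np.round(d["centre"],3),round(d["confidence"],2)) for d in robot.boxes_of(t,"wrist")])
```

```text
[ 0.987  0.162 -0.25   1.468  0.037  1.512 -0.584]
[ 0.37  -0.419  0.341]
wrist car [ 549.2 -268. ] size [18.2 35.4] long axis yaw -1.32 bbox [168, 0, 27, 16, 350]
[(array([ 0.539, -0.41 ,  0.126]), 0.68)]
[(array([ 0.511, -0.42 ,  0.051]), 0.56)]
```

View pics/w2.png

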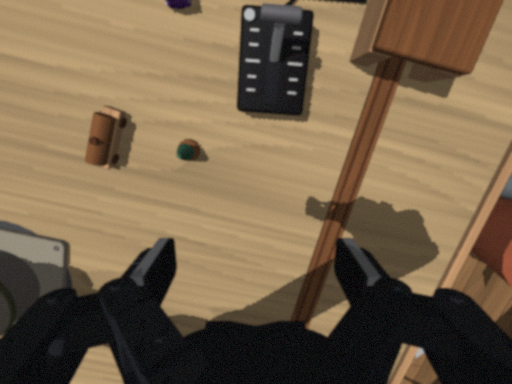

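The wrist view shows the controller's top with corners (238,108), (302,114), (312,11) and (243,6). The grey T-grip is centred near (281,13) and leans away from the robot.

Run:
```python
from h import *
m=robot.camera_model("wrist")
C=unproj([[238,108],[303,114],[312,11],[243,5]],.05,m)[:,:2];print(C)
c=C.mean(0);xa=(C[3]-C[0]+C[2]-C[1]);a=np.arctan2(xa[1],xa[0]);print("ctrl",c,"yaw",a,np.linalg.norm(xa)/2,np.linalg.norm(C[0]-C[1]))
u=np.array([np.cos(a),np.sin(a)])
for z in (.11,.115,.12,.125):
    g=unproj([281,14],z,m)[0];s=(g[:2]-c)@u;print(z,g,s,"lat",(g[:2]-c)@[-u[1],u[0]],"theta",np.arcsin(s/.085),"zimpl",.045+.085*np.cos(np.arcsin(s/.085)))
```

```text
[[ 0.43  -0.384]
 [ 0.445 -0.48 ]
 [ 0.576 -0.453]
 [ 0.56  -0.361]]
ctrl [ 0.503 -0.419] yaw 0.18807179551489958 0.13337208749436036 0.09740326432458382
0.11 [ 0.544 -0.412  0.11 ] 0.041912046757234936 lat -0.0009593638179973354 theta 0.5156298475313141 zimpl 0.11894849786587523
0.115 [ 0.543 -0.412  0.115] 0.04041225506030144 lat -0.0006100259731015161 theta 0.4954621690515718 zimpl 0.11977867102951978
0.12 [ 0.541 -0.412  0.12 ] 0.03891246336336793 lat -0.000260688128205696 theta 0.4755119792359976 zimpl 0.12056996886987945
0.125 [ 0.54  -0.412  0.125] 0.037412671666434416 lat 8.864971669012332e-05 theta 0.455764692173963 zimpl 0.12132360053600444
```

```bash
cat >> h.py <<'E'
def plan(target,yw=None,n=None,frm=None):
    "straight path to target (tool down, yaw yw), rows of rounded deltas; frm=(pos,yaw) to start elsewhere"
    p,y0=frm if frm else (pose()[0],yaw())
    yw=y0 if yw is None else yw
    p=np.array(p,float);d=np.array(target)-p;dy=(yw-y0+np.pi)%(2*np.pi)-np.pi
    n=n or int(np.ceil(max(np.linalg.norm(d)/.055,abs(dy)/.17,1)))
    print("from",p,round(y0,3),"rows",n)
    for i in range(n):
        R=down(y0+dy*i/n);l=R.inv().apply(d/n)/.1;print("  ",np.round(l,3).tolist(),"rz",round(-dy/n/np.radians(120),4))
E
python3 - <<'E'
from h import *
plan([.541,-.412,.20],1.759)
E
```

```text
from [ 0.362 -0.426  0.338] 0.241 rows 9
   [0.197, 0.032, 0.153] rz -0.0805
   [0.189, 0.065, 0.153] rz -0.0805
   [0.175, 0.096, 0.153] rz -0.0805
   [0.156, 0.124, 0.153] rz -0.0805
   [0.133, 0.148, 0.153] rz -0.0805
   [0.107, 0.168, 0.153] rz -0.0805
   [0.077, 0.184, 0.153] rz -0.0805
   [0.045, 0.194, 0.153] rz -0.0805
   [0.012, 0.199, 0.153] rz -0.0805
```

Call:
apply_moves:
  deltas:
    - {"xyz":[0.197,0.032,0.12],"delta_rot":[0,0,-0.0805]}
    - {"xyz":[0.189,0.065,0.12],"delta_rot":[0,0,-0.0805]}
    - {"xyz":[0.175,0.096,0.12],"delta_rot":[0,0,-0.0805]}
    - {"xyz":[0.156,0.124,0.12],"delta_rot":[0,0,-0.0805]}
    - {"xyz":[0.133,0.148,0.12],"delta_rot":[0,0,-0.0805]}

```text
time: 3.5
tool_pos: [0.4597, -0.4206, 0.2762]
eef_rot: [-2.69, -1.621, 0.002]
force: [0.2, -1.0, 0.0]
grip_width: 0.0858
grip_force: 0.0
```

Call:
apply_moves:
  deltas:
    - {"xyz":[0.107,0.168,0.15],"delta_rot":[0,0,-0.0805]}
    - {"xyz":[0.077,0.184,0.15],"delta_rot":[0,0,-0.0805]}
    - {"xyz":[0.045,0.194,0.15],"delta_rot":[0,0,-0.0805]}
    - {"xyz":[0.012,0.199,0.15],"delta_rot":[0,0,-0.0805]}
    - {"xyz":[0,0,0],"delta_rot":[0,0,0]}

```text
time: 4.12
tool_pos: [0.5393, -0.4133, 0.2148]
eef_rot: [-2.005, -2.414, -0.0]
force: [-1.0, 0.2, 0.6]
grip_width: 0.0853
grip_force: 0.0
```

Run:
```python
from h import *
robot.camera("wrist");robot.camera("wrist")
m0=robot.camera_model("wrist");im,mm=snap("wrist","w3");np.save("m3.npy",mm["world_to_cam"])
print(mm["world_to_cam"]-robot.camera_model("wrist")["world_to_cam"])
print(robot.get_state()["joints"],pose()[0],yaw())
cars("wrist")
for t in ["throttle_grip","controller"]: print([(np.round(d["centre"],3),round(d["confidence"],2)) for d in robot.boxes_of(t,"wrist")])
```

```text
[[ 0.    -0.    -0.001  0.   ]
 [-0.    -0.    -0.001  0.   ]
 [-0.001  0.001 -0.     0.   ]
 [ 0.     0.     0.     0.   ]]
[ 0.905  0.507 -0.463  1.311  0.224  1.375  0.63 ] [ 0.539 -0.414  0.218] 1.751317782797086
wrist car [ 586.7 -254. ] size [34.1 87. ] long axis yaw 0.34 bbox [287, 9, 87, 49, 2758]
[(array([ 0.539, -0.411,  0.126]), 0.89)]
[(array([ 0.505, -0.413,  0.05 ]), 0.7)]
```

View pics/w3.png

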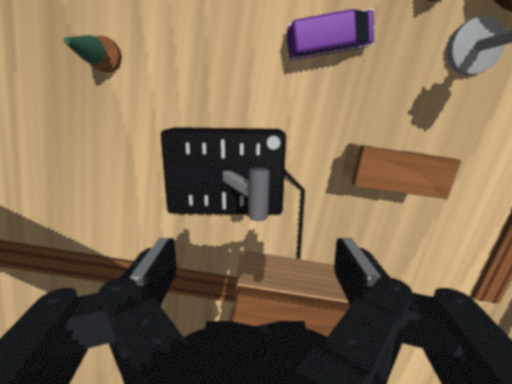

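The wrist view, now turned 90°, shows the controller's corners at (163,128), (285,128), (283,215) and (168,213), with the T-grip centred at (258,193). A car is at (332,32).

Run:
```python
from h import *
m=robot.camera_model("wrist");m["world_to_cam"]=np.load("m3.npy")
C=unproj([[163,128],[285,128],[283,215],[168,213]],.05,m)[:,:2];print(C)
c=C.mean(0);xa=(C[1]-C[0]+C[2]-C[3]);a=np.arctan2(xa[1],xa[0]);print("ctrl",c,"yaw",a,np.linalg.norm(xa)/2,np.linalg.norm(C[0]-C[3]))
E_=unproj([[258,168],[259,218]],.122,m)[:,:2];print("grip ends",E_,"yaw",np.arctan2(*(E_[0]-E_[1])[::-1])-np.pi/2)
u=np.array([np.cos(a),np.sin(a)])
for z in (.115,.12,.125):
    g=unproj([258.5,193],z,m)[0];s=(g[:2]-c)@u;print(z,g,s,"lat",(g[:2]-c)@[-u[1],u[0]],"theta",np.arcsin(s/.085),"zimpl",.045+.085*np.cos(np.arcsin(s/.085)))
plan([.54,-.411,.112])
```

```text
[[ 0.431 -0.378]
 [ 0.561 -0.355]
 [ 0.58  -0.454]
 [ 0.445 -0.476]]
ctrl [ 0.504 -0.416] yaw 0.17162284038028358 0.1342582585539649 0.0985325645431846
grip ends [[ 0.537 -0.388]
 [ 0.546 -0.434]] yaw 0.2040317327035268
0.115 [ 0.542 -0.412  0.115] 0.03744862381252042 lat -0.003181727613521 theta 0.45623579546070425 zimpl 0.12130596683450337
0.12 [ 0.541 -0.411  0.12 ] 0.03736495929931106 lat -0.0016288348109394285 theta 0.45513965533252965 zimpl 0.1213469699238996
0.125 [ 0.541 -0.409  0.125] 0.037281294786101704 lat -7.594200835780231e-05 theta 0.454044102926726 zimpl 0.12138785936961309
from [ 0.539 -0.414  0.218] 1.753 rows 2
   [0.014, 0.005, 0.531] rz -0.0
   [0.014, 0.005, 0.531] rz -0.0
```

Call:
apply_moves:
  deltas:
    - {"xyz":[0.01,0.01,0.4],"delta_rot":[0,0,0]}
    - {"xyz":[0.01,0.01,0.4],"delta_rot":[0,0,0]}
    - {"xyz":[0,0,0.26],"delta_rot":[0,0,0]}
    - {"xyz":[0,0,0],"delta_rot":[0,0,0]}

```text
time: 4.92
tool_pos: [0.5403, -0.4105, 0.1098]
eef_rot: [-2.006, -2.414, 0.001]
force: [-0.6, 0.1, 0.7]
grip_width: 0.0851
grip_force: 0.0
```

Call:
apply_moves:
  deltas:
    - {"xyz":[0,0,0],"delta_rot":[0,0,0]}
    - {"xyz":[0,0,0],"delta_rot":[0,0,0]}
    - {"xyz":[0,0,0],"delta_rot":[0,0,0]}
    - {"xyz":[0,0,0],"delta_rot":[0,0,0]}
    - {"xyz":[0,0,0],"delta_rot":[0,0,0]}
  jaw: 1
  squeeze: 20

```text
time: 5.55
tool_pos: [0.5419, -0.4111, 0.1121]
eef_rot: [2.006, 2.417, -0.0]
force: [-1.5, 1.8, 6.6]
grip_width: 0.0235
grip_force: 18.3
```

Call:
apply_moves:
  deltas:
    - {"xyz":[0,-0.1,-0.04],"delta_rot":[0,0,0]}
    - {"xyz":[0,-0.09,-0.025],"delta_rot":[0,0,0]}
    - {"xyz":[0,-0.09,-0.015],"delta_rot":[0,0,0]}
    - {"xyz":[0,-0.095,-0.005],"delta_rot":[0,0,0]}
    - {"xyz":[0,0,0],"delta_rot":[0,0,0]}

```text
time: 6.18
tool_pos: [0.5059, -0.4174, 0.1216]
eef_rot: [2.005, 2.416, 0.002]
force: [-0.7, 2.7, 10.5]
grip_width: 0.0171
grip_force: 20.2
```

Call:
apply_moves:
  deltas:
    - {"xyz":[0,0,0],"delta_rot":[0,0,0]}
    - {"xyz":[0,0,0],"delta_rot":[0,0,0]}

```text
time: 6.42
tool_pos: [0.5061, -0.4174, 0.1215]
eef_rot: [2.004, 2.416, 0.002]
force: [-1.8, 3.2, 10.1]
grip_width: 0.0171
grip_force: 20.3
```

Call:
apply_moves:
  deltas:
    - {"xyz":[0,0,0],"delta_rot":[0,0,0]}
    - {"xyz":[0,0,0],"delta_rot":[0,0,0]}
    - {"xyz":[0,0,-0.2],"delta_rot":[0,0,0]}
    - {"xyz":[0,0,-0.5],"delta_rot":[0,0,0]}
    - {"xyz":[0,0,-0.5],"delta_rot":[0,0,0]}
  jaw: -1

```text
time: 7.05
tool_pos: [0.5048, -0.4176, 0.2425]
eef_rot: [2.006, 2.417, 0.0]
force: [0.8, -0.6, 0.0]
grip_width: 0.0855
grip_force: 0.0
```

Call:
apply_moves:
  deltas:
    - {"xyz":[0,0,-0.6],"delta_rot":[0,0,0]}
    - {"xyz":[0,0,0],"delta_rot":[0,0,0]}
    - {"xyz":[0,0,0],"delta_rot":[0,0,0]}

```text
time: 7.42
tool_pos: [0.5048, -0.4176, 0.3004]
eef_rot: [2.006, 2.417, -0.0]
force: [-0.9, -0.6, -0.6]
grip_width: 0.0854
grip_force: 0.0
```

Run:
```python
from h import *
im,mm=snap("wrist","w4")
for t in ["throttle_grip","controller"]: print([(np.round(d["centre"],3),round(d["confidence"],2)) for d in robot.boxes_of(t,"wrist")])
robot.camera("scene");print([(np.round(d["centre"],3),round(d["confidence"],2)) for d in robot.boxes_of("throttle_grip","scene")])
cars("wrist")
plan([.50,.10,.32],.072)
```

```text
[(array([ 0.509, -0.414,  0.138]), 0.73), (array([ 0.686, -0.181,  0.011]), 0.71)]
[(array([ 0.5  , -0.415,  0.05 ]), 0.68)]
[(array([ 0.51 , -0.414,  0.133]), 0.64)]
wrist car [ 585.7 -253.8] size [33.  88.5] long axis yaw 0.34 bbox [306, 36, 68, 35, 1641]
from [ 0.505 -0.418  0.299] 1.756 rows 10
   [0.51, 0.091, -0.021] rz 0.0804
   [0.518, 0.004, -0.021] rz 0.0804
   [0.511, -0.083, -0.021] rz 0.0804
   [0.49, -0.167, -0.021] rz 0.0804
   [0.455, -0.247, -0.021] rz 0.0804
   [0.407, -0.32, -0.021] rz 0.0804
   [0.348, -0.383, -0.021] rz 0.0804
   [0.279, -0.436, -0.021] rz 0.0804
   [0.202, -0.477, -0.021] rz 0.0804
   [0.119, -0.504, -0.021] rz 0.0804
```

Run:
```python
from h import *
m=robot.camera_model("wrist");im=robot.camera("wrist")
tr={t:robot.trace(t,"wrist") for t in ["controller","throttle_grip"]}
def rect(mask,z):
    v,u=np.nonzero(mask);W=unproj(np.c_[u,v],z,m)[:,:2]*1000
    r=cv2.minAreaRect(W.astype(np.float32));return np.round(r[0],1),np.round(r[1],1),r[2],(u.min(),u.max(),v.min(),v.max()),W.mean(0)
for t,L in tr.items():
    for d in L[:2]: print(t,round(d["confidence"],2),[rect(d["pixels"],z) for z in ((.05,) if t=="controller" else (.13,.139))])
k=(im.max(2)<70).astype(np.uint8);k[300:]=0
n,l,st,ce=cv2.connectedComponentsWithStats(k)
for i in range(1,n):
    if st[i,4]>1500: print("dark",st[i],rect(l==i,.05)[:3])
```

```text
controller 0.7 [(array([ 518.9, -444.1]), array([162.2, 161.7]), 8.815775871276855, (np.int64(205), np.int64(316), np.int64(125), np.int64(235)), array([ 505.368, -416.331]))]
throttle_grip 0.88 [(array([ 505.8, -419. ]), array([17.9, 47.5]), 9.144753456115723, (np.int64(248), np.int64(264), np.int64(158), np.int64(198)), array([ 505.801, -418.554])), (array([ 505.4, -416.8]), array([17.3, 46.1]), 9.144786834716797, (np.int64(248), np.int64(264), np.int64(158), np.int64(198)), array([ 505.352, -416.349]))]
dark [ 460    0   52   38 1693] (array([ 750.7, -186.6]), array([71.1, 40.1]), 10.676422119140625)
dark [ 206  127  110  108 5603] (array([ 518.5, -444.6]), array([158.7, 159.4]), 9.48776626586914)
dark [   0  208  135   44 2457] (array([ 240.6, -573.2]), array([ 37.7, 204.5]), 89.71892547607422)
dark [  39  238  223   62 4331] (array([ 363.4, -631.4]), array([377.9, 102.1]), 27.82816505432129)
dark [ 333  239  139   61 2830] (array([ 767.1, -585.3]), array([ 92.2, 258.4]), 75.24220275878906)
```

The lever is upright: the grip is at (0.5055, -0.417) and the controller's centre at (0.504, -0.416). Next is the cabinet.

Call:
apply_moves:
  deltas:
    - {"xyz":[0.51,0.091,-0.02],"delta_rot":[0,0,0.0804]}
    - {"xyz":[0.518,0.004,-0.02],"delta_rot":[0,0,0.0804]}
    - {"xyz":[0.511,-0.083,-0.02],"delta_rot":[0,0,0.0804]}
    - {"xyz":[0.49,-0.167,-0.02],"delta_rot":[0,0,0.0804]}
    - {"xyz":[0.455,-0.247,-0.02],"delta_rot":[0,0,0.0804]}

```text
time: 8.5
tool_pos: [0.5023, -0.157, 0.31]
eef_rot: [2.822, 1.379, 0.0]
force: [-0.1, 0.2, -0.0]
grip_width: 0.0853
grip_force: 0.0
```

Call:
apply_moves:
  deltas:
    - {"xyz":[0.407,-0.32,-0.02],"delta_rot":[0,0,0.0804]}
    - {"xyz":[0.348,-0.383,-0.02],"delta_rot":[0,0,0.0804]}
    - {"xyz":[0.279,-0.436,-0.02],"delta_rot":[0,0,0.0804]}
    - {"xyz":[0.202,-0.477,-0.02],"delta_rot":[0,0,0.0804]}
    - {"xyz":[0.119,-0.504,-0.02],"delta_rot":[0,0,0.0804]}

```text
time: 9.12
tool_pos: [0.5, 0.1002, 0.32]
eef_rot: [3.139, 0.113, 0.001]
force: [0.6, -0.0, 1.2]
grip_width: 0.0852
grip_force: 0.0
```

Call:
apply_moves:
  deltas:
    - {"xyz":[0,0,0],"delta_rot":[0,0,0]}
    - {"xyz":[0,0,0],"delta_rot":[0,0,0]}
    - {"xyz":[0,0,0],"delta_rot":[0,0,0]}
  jaw: 1

```text
time: 9.5
tool_pos: [0.5005, 0.0971, 0.3196]
eef_rot: [3.139, 0.12, -0.0]
force: [-0.7, -0.3, 0.8]
grip_width: 0.0322
grip_force: 0.0
```

Run:
```python
from h import *
im,mm=snap("wrist","w5");np.save("m5.npy",mm["world_to_cam"])
print(robot.get_state()["joints"],pose()[0],yaw())
cars("wrist")
for t in ["drawer_pull","door_edge","door","cabinet"]: print(t,[(np.round(d["centre"],3),round(d["confidence"],2)) for d in robot.boxes_of(t,"wrist")])
```

```text
[ 0.39   0.096 -0.712  1.604  0.063  1.466 -1.822] [0.5   0.097 0.32 ] 0.07605959914798588
wrist car [ 581.6 -103. ] size [43.  87.1] long axis yaw -0.227 bbox [371, 83, 51, 63, 1632]
wrist car [ 593.5 -240.2] size [45.3 90.5] long axis yaw 0.336 bbox [473, 83, 33, 63, 1453]
wrist car [ 587.1 -211.3] size [ 5.9 81.1] long axis yaw 0.341 bbox [466, 89, 6, 56, 219]
drawer_pull [(array([0.664, 0.155, 0.017]), 0.58)]
door_edge [(array([0.518, 0.179, 0.077]), 0.77)]
door [(array([0.52 , 0.183, 0.08 ]), 0.92)]
cabinet [(array([0.647, 0.16 , 0.061]), 0.88)]
```

View pics/w5.png

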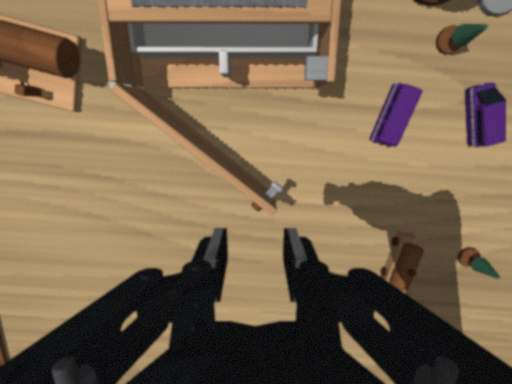

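The wrist view shows the cabinet's front corners at (107,85) and (334,80), with the hinge near (113,85). The door's top runs to its free end at (262–276,210), and the pull is at (224,62). The cars are at (396,115) and (487,115).

Run:
```python
from h import *
m=robot.camera_model("wrist");m["world_to_cam"]=np.load("m5.npy")
L,R=unproj([[107,85],[334,80]],.092,m)[:,:2];print("front L,R",L,R,np.linalg.norm(L-R))
w=L-R;a=np.arctan2(-w[0],w[1]);print("cab yaw",a)
H=unproj([113,85],.09,m)[0,:2];E=unproj([[262,210],[276,210]],.09,m)[:,:2];print("hinge",H,"edge out/in",E)
for e in E:
    d=e-H;print("door ang",np.arctan2(d[0],d[1]),np.linalg.norm(d),"phi",a-np.pi/2-np.arctan2(d[1],d[0]))
P=unproj([[224,50],[224,74],[224,62],[133,50],[318,50]],.066,m);print("pull",P)
fl,fr=unproj([[133,50],[318,50]],.057,m)[:,:2];w=fl-fr;print("drawer front yaw",np.arctan2(-w[0],w[1]),np.linalg.norm(w),(fl+fr)/2)
```

```text
front L,R [0.589 0.288] [0.616 0.008] 0.2817808665482873
cab yaw 0.09775061428963695
hinge [0.589 0.282] edge out/in [[0.438 0.082]
 [0.439 0.062]]
door ang -2.4917795623982615 0.2509028757415836 phi 0.7475637054811686
door ang -2.5417113441163184 0.2661848767307454 phi 0.6976319237631121
pull [[0.644 0.148 0.066]
 [0.615 0.147 0.066]
 [0.63  0.148 0.066]
 [0.635 0.265 0.066]
 [0.653 0.027 0.066]]
drawer front yaw 0.0773635754934973 0.24385311009701247 [0.646 0.147]
```

Run:
```python
from h import *
H=np.array([.591,.283]);a=.085
def pt(phi,r,o):
    t=a-np.pi/2-phi;d=np.array([np.cos(t),np.sin(t)]);y=-d;x=np.array([y[1],-y[0]]);return H+r*d+o*x
W=[np.r_[pt(.7,.2,.045),.12],np.r_[pt(.7,.2,.045),.055],np.r_[pt(.75,.2,.015),.055]]+[np.r_[pt(p,r,.015),.055] for p,r in ((.95,.195),(1.15,.19),(1.35,.18),(1.52,.175),(1.68,.17))]
y0=yaw();p=pose()[0];R=down(y0)
for w in W: print(w,R.inv().apply(w-p)/.1);p=w
```

```text
[0.512 0.094 0.12 ] [0.116 0.054 1.997]
[0.512 0.094 0.055] [0.   0.   0.65]
[0.479 0.116 0.055] [-0.311 -0.251  0.   ]
[0.452 0.145 0.055] [-0.248 -0.307  0.   ]
[0.432 0.178 0.055] [-0.177 -0.342  0.   ]
[0.424 0.215 0.055] [-0.054 -0.372  0.   ]
[0.42  0.244 0.055] [-0.019 -0.302  0.   ]
[0.421 0.272 0.055] [ 0.032 -0.275  0.   ]
```

Call:
apply_moves:
  deltas:
    - {"xyz":[0.12,0.05,0.5],"delta_rot":[0,0,0]}
    - {"xyz":[0,0,0.5],"delta_rot":[0,0,0]}
    - {"xyz":[0,0,0.5],"delta_rot":[0,0,0]}
    - {"xyz":[0,0,0.5],"delta_rot":[0,0,0]}
    - {"xyz":[0,0,0.5],"delta_rot":[0,0,0]}

```text
time: 10.42
tool_pos: [0.5127, 0.0942, 0.0683]
eef_rot: [3.139, 0.121, 0.001]
force: [0.6, -0.1, -1.0]
grip_width: -0.0001
grip_force: 0.0
```

Call:
apply_moves:
  deltas:
    - {"xyz":[0,0,0.15],"delta_rot":[0,0,0]}
    - {"xyz":[0,0,0],"delta_rot":[0,0,0]}
    - {"xyz":[-0.31,-0.25,0],"delta_rot":[0,0,0]}
    - {"xyz":[-0.25,-0.31,0],"delta_rot":[0,0,0]}

```text
time: 10.92
tool_pos: [0.4535, 0.1465, 0.0571]
eef_rot: [-3.139, -0.119, -0.006]
force: [0.7, 0.9, 2.0]
grip_width: -0.0002
grip_force: 0.4
```

Call:
apply_moves:
  deltas:
    - {"xyz":[-0.18,-0.34,0],"delta_rot":[0,0,0]}
    - {"xyz":[-0.05,-0.37,0],"delta_rot":[0,0,0]}
    - {"xyz":[-0.02,-0.3,0],"delta_rot":[0,0,0]}
    - {"xyz":[0.03,-0.28,0],"delta_rot":[0,0,0]}
    - {"xyz":[0,0,0],"delta_rot":[0,0,0]}

```text
time: 11.55
tool_pos: [0.4214, 0.2759, 0.0572]
eef_rot: [-3.137, -0.126, -0.005]
force: [-0.9, -0.8, 1.3]
grip_width: 0.0003
grip_force: 0.0
```

Run:
```python
from h import *
y=yaw();plan([.421,.24,.055],n=1);plan([.421,.24,.20],n=3,frm=([.421,.24,.055],y));plan([.57,.15,.25],.085,n=4,frm=([.421,.24,.20],y))
```

```text
from [0.421 0.276 0.057] 0.08 rows 1
   [-0.033, 0.357, 0.022] rz -0.0
from [0.421 0.24  0.055] 0.08 rows 3
   [0.0, 0.0, -0.483] rz -0.0
   [0.0, 0.0, -0.483] rz -0.0
   [0.0, 0.0, -0.483] rz -0.0
from [0.421 0.24  0.2  ] 0.08 rows 4
   [0.353, 0.254, -0.125] rz -0.0006
   [0.353, 0.255, -0.125] rz -0.0006
   [0.353, 0.255, -0.125] rz -0.0006
   [0.352, 0.255, -0.125] rz -0.0006
```

Call:
apply_moves:
  deltas:
    - {"xyz":[0,0.36,0],"delta_rot":[0,0,0]}
    - {"xyz":[0,0,-0.5],"delta_rot":[0,0,0]}
    - {"xyz":[0,0,-0.5],"delta_rot":[0,0,0]}
    - {"xyz":[0,0,-0.5],"delta_rot":[0,0,0]}

```text
time: 12.05
tool_pos: [0.4237, 0.2364, 0.2079]
eef_rot: [3.139, 0.12, 0.004]
force: [1.4, 0.8, -0.1]
grip_width: -0.0001
grip_force: 0.0
```

Call:
apply_moves:
  deltas:
    - {"xyz":[0.35,0.25,-0.12],"delta_rot":[0,0,0]}
    - {"xyz":[0.35,0.25,-0.12],"delta_rot":[0,0,0]}
    - {"xyz":[0.35,0.25,-0.12],"delta_rot":[0,0,0]}
    - {"xyz":[0.35,0.25,-0.12],"delta_rot":[0,0,0]}
    - {"xyz":[0,0,0],"delta_rot":[0,0,0]}
  jaw: 0.2

```text
time: 12.68
tool_pos: [0.5734, 0.1445, 0.2546]
eef_rot: [3.14, 0.113, 0.004]
force: [-0.7, -0.3, -0.1]
grip_width: 0.0342
grip_force: 0.0
```

Call:
apply_moves:
  deltas:
    - {"xyz":[0,0,0],"delta_rot":[0,0,0]}
    - {"xyz":[0,0,0],"delta_rot":[0,0,0]}

```text
time: 12.92
tool_pos: [0.5699, 0.1487, 0.2534]
eef_rot: [3.139, 0.124, 0.001]
force: [0.9, 0.4, 0.0]
grip_width: 0.0341
grip_force: 0.0
```

Run:
```python
from h import *
im,mm=snap("wrist","w6");np.save("m6.npy",mm["world_to_cam"])
print(robot.get_state()["joints"],pose()[0],yaw())
for t in ["drawer_pull","door"]: print(t,[(np.round(d["centre"],3),round(d["confidence"],2)) for d in robot.boxes_of(t,"wrist")])
```

```text
[ 0.244  0.328 -0.717  1.515  0.218  1.38  -1.981] [0.57  0.149 0.253] 0.07865815417216135
drawer_pull [(array([0.66 , 0.151, 0.017]), 0.67), (array([ 0.585, -0.105,  0.035]), 0.18)]
door [(array([0.509, 0.298, 0.069]), 0.79)]
```

View pics/w6.png

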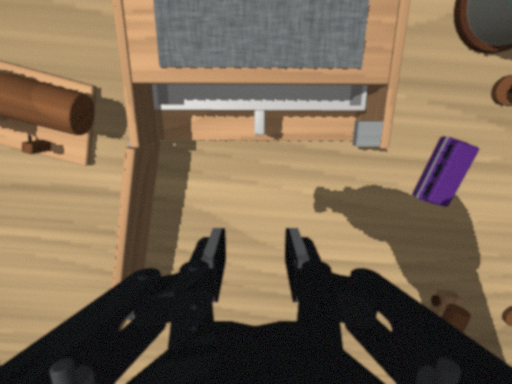

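The wrist view shows the door now standing towards the robot, its top running from (130,148) to (119,280). The pull is at (260,108–134) and the drawer's front edge runs from (160,105) to (366,105).

Run:
```python
from h import *
m=robot.camera_model("wrist");m["world_to_cam"]=np.load("m6.npy")
L,R=unproj([[130,148],[389,149]],.092,m)[:,:2];w=L-R;a=np.arctan2(-w[0],w[1]);print(L,R,np.linalg.norm(w),"cab yaw",a)
D=unproj([[127,150],[114,280]],.09,m)[:,:2];d=D[1]-D[0];print("door",D,"phi",a-np.pi/2-np.arctan2(d[1],d[0]))
print("pull",unproj([[260,109],[260,134],[254,121],[266,121]],.066,m)[:,:2])
fl,fr=unproj([[159,108],[366,109]],.057,m)[:,:2];w=fl-fr;print("drawer yaw",np.arctan2(-w[0],w[1]),np.linalg.norm(w),(fl+fr)/2)
w=unproj([[133,80],[389,80]],.092,m)[:,:2];print("top board front",w)
w=w[0]-w[1];print(np.arctan2(-w[0],w[1]))
plan([.631,.149,.05])
```

```text
[0.593 0.286] [0.614 0.007] 0.280630789874186 cab yaw 0.07559359783610461
door [[0.59  0.291]
 [0.423 0.316]] phi -4.484426300908135
pull [[0.644 0.149]
 [0.617 0.147]
 [0.631 0.155]
 [0.632 0.141]]
drawer yaw 0.07496346659574818 0.2407858910475849 [0.645 0.146]
top board front [[0.662 0.28 ]
 [0.683 0.022]]
0.07967665712576719
from [0.57  0.149 0.253] 0.078 rows 4
   [0.152, 0.011, 0.507] rz -0.0
   [0.152, 0.011, 0.507] rz -0.0
   [0.152, 0.011, 0.507] rz -0.0
   [0.152, 0.011, 0.507] rz -0.0
```

Call:
apply_moves:
  deltas:
    - {"xyz":[0.29,0.02,0],"delta_rot":[0,0,0]}
    - {"xyz":[0.3,0.02,0.5],"delta_rot":[0,0,0]}
    - {"xyz":[0,0,0.5],"delta_rot":[0,0,0]}
    - {"xyz":[0,0,0.5],"delta_rot":[0,0,0]}
    - {"xyz":[0,0,0.3],"delta_rot":[0,0,0]}

```text
time: 13.7
tool_pos: [0.6284, 0.1485, 0.0699]
eef_rot: [3.139, 0.122, -0.005]
force: [0.1, 0.0, -0.2]
grip_width: 0.0342
grip_force: 0.0
```

Call:
apply_moves:
  deltas:
    - {"xyz":[0,0,0.27],"delta_rot":[0,0,0]}
    - {"xyz":[0,0,0],"delta_rot":[0,0,0]}

```text
time: 13.95
tool_pos: [0.6282, 0.1484, 0.0438]
eef_rot: [3.138, 0.122, -0.006]
force: [0.2, -0.6, 0.6]
grip_width: 0.0343
grip_force: 0.0
```

Call:
apply_moves:
  deltas:
    - {"xyz":[0,0,0],"delta_rot":[0,0,0]}
    - {"xyz":[0,0,0],"delta_rot":[0,0,0]}
    - {"xyz":[0,0,0],"delta_rot":[0,0,0]}
    - {"xyz":[0,0,0],"delta_rot":[0,0,0]}
  jaw: 1
  squeeze: 40

```text
time: 14.45
tool_pos: [0.6305, 0.1486, 0.0474]
eef_rot: [3.139, 0.121, 0.003]
force: [-2.6, -1.0, 7.6]
grip_width: 0.0115
grip_force: 41.8
```

Gripped at a width of 11.5 mm. Now I'll pull the drawer out.

Call:
apply_moves:
  deltas:
    - {"xyz":[-0.3,0,0],"delta_rot":[0,0,0]}
    - {"xyz":[-0.35,0,0],"delta_rot":[0,0,0]}
    - {"xyz":[-0.35,0,0],"delta_rot":[0,0,0]}
    - {"xyz":[-0.35,0,0],"delta_rot":[0,0,0]}
    - {"xyz":[-0.3,0,0],"delta_rot":[0,0,0]}

```text
time: 15.08
tool_pos: [0.4658, 0.1363, 0.0472]
eef_rot: [-3.139, -0.121, -0.006]
force: [1.9, 1.5, 10.9]
grip_width: 0.0117
grip_force: 43.6
```

Call:
apply_moves:
  deltas:
    - {"xyz":[-0.06,0,0],"delta_rot":[0,0,0]}
    - {"xyz":[-0.02,0,0],"delta_rot":[0,0,0]}
    - {"xyz":[0,0,0],"delta_rot":[0,0,0]}
    - {"xyz":[0,0,0],"delta_rot":[0,0,0]}

```text
time: 15.58
tool_pos: [0.4609, 0.136, 0.0474]
eef_rot: [-3.137, -0.12, -0.012]
force: [14.1, 2.3, -7.1]
grip_width: 0.0111
grip_force: 41.2
```

Run:
```python
from h import *
y=yaw();plan([.461,.136,.22],n=3,frm=([.461,.136,.0474],y));plan([.56,-.11,.24],-.23,n=6,frm=([.461,.136,.22],y))
```

```text
from [0.461 0.136 0.047] 0.077 rows 3
   [0.0, 0.0, -0.575] rz -0.0
   [0.0, 0.0, -0.575] rz -0.0
   [0.0, 0.0, -0.575] rz -0.0
from [0.461 0.136 0.22 ] 0.077 rows 6
   [0.133, 0.421, -0.033] rz 0.0244
   [0.154, 0.414, -0.033] rz 0.0244
   [0.175, 0.406, -0.033] rz 0.0244
   [0.196, 0.396, -0.033] rz 0.0244
   [0.216, 0.386, -0.033] rz 0.0244
   [0.235, 0.374, -0.033] rz 0.0244
```

Call:
apply_moves:
  deltas:
    - {"xyz":[0,0,0],"delta_rot":[0,0,0]}
    - {"xyz":[0,0,0],"delta_rot":[0,0,0]}
    - {"xyz":[0,0,-0.55],"delta_rot":[0,0,0]}
    - {"xyz":[0,0,-0.55],"delta_rot":[0,0,0]}
    - {"xyz":[0,0,-0.55],"delta_rot":[0,0,0]}
  jaw: -0.2

```text
time: 16.2
tool_pos: [0.4568, 0.1355, 0.2125]
eef_rot: [3.139, 0.122, -0.0]
force: [1.8, 0.1, 0.1]
grip_width: 0.0511
grip_force: 0.0
```

Call:
apply_moves:
  deltas:
    - {"xyz":[0.133,0.42,-0.03],"delta_rot":[0,0,0.0244]}
    - {"xyz":[0.154,0.415,-0.03],"delta_rot":[0,0,0.0244]}
    - {"xyz":[0.175,0.405,-0.03],"delta_rot":[0,0,0.0244]}
    - {"xyz":[0.196,0.395,-0.03],"delta_rot":[0,0,0.0244]}
    - {"xyz":[0.216,0.385,-0.03],"delta_rot":[0,0,0.0244]}

```text
time: 16.82
tool_pos: [0.5401, -0.0705, 0.226]
eef_rot: [3.129, -0.281, 0.0]
force: [0.6, 1.3, -0.5]
grip_width: 0.051
grip_force: 0.0
```

Call:
apply_moves:
  deltas:
    - {"xyz":[0.235,0.375,-0.03],"delta_rot":[0,0,0.0244]}
    - {"xyz":[0,0,0],"delta_rot":[0,0,0]}
    - {"xyz":[0,0,0],"delta_rot":[0,0,0]}

```text
time: 17.2
tool_pos: [0.5561, -0.1094, 0.2286]
eef_rot: [-3.121, 0.357, 0.001]
force: [-0.8, 0.6, 0.3]
grip_width: 0.0513
grip_force: 0.0
```

Run:
```python
from h import *
im,mm=snap("wrist","w7");np.save("m7.npy",mm["world_to_cam"])
print(robot.get_state()["joints"],pose()[0],yaw());cars("wrist")
for t in ["car1"]: print(t,[(np.round(d["centre"],3),round(d["confidence"],2)) for d in robot.boxes_of(t,"wrist")])
```

```text
[ 0.597  0.263 -0.571  1.614  0.145  1.308 -1.794] [ 0.556 -0.109  0.229] -0.22715693963520334
wrist car [ 593.8 -245.2] size [36.3 90.5] long axis yaw 0.342 bbox [333, 75, 61, 79, 2000]
wrist car [ 583.7 -111.8] size [30.6 86.4] long axis yaw -0.222 bbox [239, 112, 27, 74, 1892]
car1 [(array([ 0.593, -0.25 ,  0.037]), 0.89), (array([ 0.589, -0.117,  0.036]), 0.71), (array([ 0.662, -0.359,  0.057]), 0.5)]
```

View pics/w7.png

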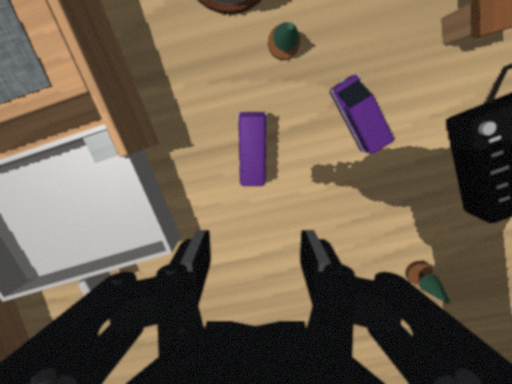

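The car at (252,148) is upright at (0.585,-0.112) with yaw -0.22. The lead car is at (362,115), and the drawer is fully out.

Run:
```python
from h import *
plan([.586,-.112,.02],-.222,n=5)
plan([.586,-.112,.02],-.222,n=1,frm=([.586,-.112,.228],-.222))
```

```text
from [ 0.556 -0.109  0.229] -0.227 rows 5
   [0.059, -0.008, 0.418] rz -0.0005
   [0.059, -0.007, 0.418] rz -0.0005
   [0.059, -0.007, 0.418] rz -0.0005
   [0.059, -0.007, 0.418] rz -0.0005
   [0.059, -0.007, 0.418] rz -0.0005
from [ 0.586 -0.112  0.228] -0.222 rows 1
   [0.0, 0.0, 2.08] rz -0.0
```

Call:
apply_moves:
  deltas:
    - {"xyz":[0.15,-0.02,0.3],"delta_rot":[0,0,0]}
    - {"xyz":[0.14,-0.02,0.5],"delta_rot":[0,0,0]}
    - {"xyz":[0,0,0.5],"delta_rot":[0,0,0]}
    - {"xyz":[0,0,0.5],"delta_rot":[0,0,0]}
    - {"xyz":[0,0,0.29],"delta_rot":[0,0,0]}
  jaw: -0.6

```text
time: 17.98
tool_pos: [0.5842, -0.112, 0.0173]
eef_rot: [-3.121, 0.357, 0.004]
force: [0.1, 0.8, -0.8]
grip_width: 0.0684
grip_force: 0.0
```

Call:
apply_moves:
  deltas:
    - {"xyz":[0,0,0],"delta_rot":[0,0,0]}
    - {"xyz":[0,0,0],"delta_rot":[0,0,0]}
    - {"xyz":[0,0,0],"delta_rot":[0,0,0]}
    - {"xyz":[0,0,0],"delta_rot":[0,0,0]}
    - {"xyz":[0,0,0],"delta_rot":[0,0,0]}
  jaw: 1
  squeeze: 30

```text
time: 18.6
tool_pos: [0.5865, -0.1132, 0.0214]
eef_rot: [3.121, -0.359, 0.004]
force: [-1.3, -0.2, 7.9]
grip_width: 0.0331
grip_force: 31.0
```

Run:
```python
from h import *
p,y=pose()[0],yaw();print(robot.get_state()["grip_width"],p,y)
c,s=np.cos(.076),np.sin(.076);D=np.array([.559,.143]);t=D+np.array([-s,c])*.055;print(t)
plan([p[0],p[1],.16],n=3);plan([*t,.16],.076,n=5,frm=([p[0],p[1],.16],y))
```

```text
0.033111712639817124 [ 0.587 -0.113  0.021] -0.22921166314937108
[0.555 0.198]
from [ 0.587 -0.113  0.021] -0.229 rows 3
   [0.0, 0.0, -0.462] rz -0.0
   [0.0, 0.0, -0.462] rz -0.0
   [0.0, 0.0, -0.462] rz -0.0
from [ 0.587 -0.113  0.16 ] -0.229 rows 5
   [-0.203, -0.591, 0.0] rz -0.0291
   [-0.167, -0.603, 0.0] rz -0.0291
   [-0.13, -0.612, 0.0] rz -0.0291
   [-0.092, -0.618, 0.0] rz -0.0291
   [-0.054, -0.623, 0.0] rz -0.0291
```

Call:
apply_moves:
  deltas:
    - {"xyz":[0,0,-0.2],"delta_rot":[0,0,0]}
    - {"xyz":[0,0,-0.4],"delta_rot":[0,0,0]}
    - {"xyz":[0,0,-0.4],"delta_rot":[0,0,0]}
    - {"xyz":[0,0,-0.4],"delta_rot":[0,0,0]}
    - {"xyz":[0,0,0],"delta_rot":[0,0,0]}

```text
time: 19.23
tool_pos: [0.5875, -0.1132, 0.1647]
eef_rot: [3.12, -0.359, 0.011]
force: [-0.9, -0.0, -1.5]
grip_width: 0.0332
grip_force: 30.1
```

Call:
apply_moves:
  deltas:
    - {"xyz":[-0.17,-0.49,0],"delta_rot":[0,0,-0.0243]}
    - {"xyz":[-0.14,-0.5,0],"delta_rot":[0,0,-0.0243]}
    - {"xyz":[-0.12,-0.51,0],"delta_rot":[0,0,-0.0243]}
    - {"xyz":[-0.09,-0.51,0],"delta_rot":[0,0,-0.0243]}
    - {"xyz":[-0.07,-0.52,0],"delta_rot":[0,0,-0.0243]}

```text
time: 19.85
tool_pos: [0.5584, 0.1473, 0.1598]
eef_rot: [3.141, 0.042, -0.0]
force: [0.6, 0.3, -1.3]
grip_width: 0.0327
grip_force: 30.1
```

Call:
apply_moves:
  deltas:
    - {"xyz":[-0.04,-0.52,0],"delta_rot":[0,0,-0.0243]}
    - {"xyz":[0,0,0],"delta_rot":[0,0,0]}
    - {"xyz":[0,0,0],"delta_rot":[0,0,0]}

```text
time: 20.23
tool_pos: [0.5536, 0.1971, 0.1595]
eef_rot: [3.138, 0.119, -0.001]
force: [1.0, -1.2, -1.4]
grip_width: 0.0332
grip_force: 30.2
```

Run:
```python
from h import *
im,mm=snap("wrist","w8");print(robot.get_state()["joints"],pose()[0],yaw());cars("wrist")
```

```text
[ 0.17   0.405 -0.732  1.636  0.286  1.211 -2.121] [0.554 0.196 0.16 ] 0.07439295257980513
wrist car [481.4 191.1] size [ 71.8 182.6] long axis yaw 0.094 bbox [220, 170, 70, 157, 9868]
```

View pics/w8.png

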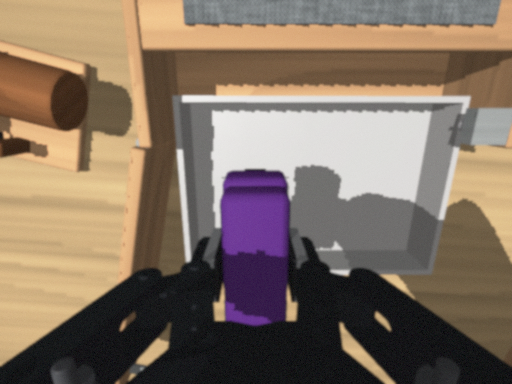

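The car is held over the drawer. The drawer's top rim is seen at (175,97), (470,97) and (433,273), and the car is at (255,250).

Run:
```python
from h import *
m=robot.camera_model("wrist")
print(unproj([[175,97],[470,97],[433,273],[190,272]],.057,m)[:,:2],unproj([[175,97],[470,97],[433,273],[190,272]],.057,m).mean(0))
plan([.555,.198,.041],.076,n=3)
```

```text
[[0.632 0.268]
 [0.65  0.026]
 [0.485 0.012]
 [0.468 0.255]] [0.559 0.14  0.057]
from [0.554 0.196 0.16 ] 0.074 rows 3
   [0.003, -0.006, 0.395] rz -0.0004
   [0.003, -0.006, 0.395] rz -0.0004
   [0.003, -0.006, 0.395] rz -0.0004
```

Call:
apply_moves:
  deltas:
    - {"xyz":[0,0,0.4],"delta_rot":[0,0,0]}
    - {"xyz":[0,0,0.4],"delta_rot":[0,0,0]}
    - {"xyz":[0,0,0.3],"delta_rot":[0,0,0]}
    - {"xyz":[0,0,0.09],"delta_rot":[0,0,0]}
    - {"xyz":[0,0,0],"delta_rot":[0,0,0]}

```text
time: 20.95
tool_pos: [0.5541, 0.1972, 0.0411]
eef_rot: [3.139, 0.118, 0.0]
force: [0.7, -0.9, -0.4]
grip_width: 0.033
grip_force: 30.2
```

Call:
apply_moves:
  deltas:
    - {"xyz":[0,0,0],"delta_rot":[0,0,0]}
    - {"xyz":[0,0,0],"delta_rot":[0,0,0]}
    - {"xyz":[0,0,0],"delta_rot":[0,0,0]}
    - {"xyz":[0,0,-0.3],"delta_rot":[0,0,0]}
    - {"xyz":[0,0,-0.5],"delta_rot":[0,0,0]}
  jaw: -0.1

```text
time: 21.58
tool_pos: [0.5527, 0.1974, 0.1205]
eef_rot: [3.139, 0.12, -0.005]
force: [0.1, -0.8, -0.5]
grip_width: 0.047
grip_force: 0.0
```

Run:
```python
from h import *
p,y=pose()[0],yaw();print(p,y);cars("scene")
robot.camera("scene");print([(np.round(d["centre"],3),round(d["confidence"],2)) for d in robot.boxes_of("car1","scene")])
plan([p[0],p[1],.22],n=2);plan([.56,-.25,.23],.34,n=8,frm=([p[0],p[1],.22],y))
```

```text
[0.553 0.197 0.121] 0.07625223779620305
scene car [555.3 196.1] size [ 38.  107.1] long axis yaw 0.087 bbox [293, 190, 15, 26, 243]
scene car [ 607.5 -245.8] size [ 31.6 105.9] long axis yaw 0.34 bbox [167, 210, 16, 27, 190]
[(array([0.563, 0.198, 0.059]), 0.75), (array([ 0.603, -0.245,  0.041]), 0.73), (array([0.712, 0.151, 0.092]), 0.67), (array([ 0.352, -0.177,  0.04 ]), 0.38), (array([ 0.714, -0.374,  0.065]), 0.16)]
from [0.555 0.199 0.124] 0.076 rows 2
   [-0.013, 0.005, -0.482] rz -0.0
   [-0.013, 0.005, -0.482] rz -0.0
from [0.553 0.197 0.22 ] 0.076 rows 8
   [-0.034, 0.558, -0.013] rz -0.0157
   [-0.052, 0.557, -0.013] rz -0.0157
   [-0.07, 0.555, -0.013] rz -0.0157
   [-0.089, 0.552, -0.013] rz -0.0157
   [-0.107, 0.549, -0.013] rz -0.0157
   [-0.125, 0.545, -0.013] rz -0.0157
   [-0.143, 0.541, -0.013] rz -0.0157
   [-0.16, 0.536, -0.013] rz -0.0157
```

Call:
apply_moves:
  deltas:
    - {"xyz":[0,0,-0.5],"delta_rot":[0,0,0]}
    - {"xyz":[0,0,-0.5],"delta_rot":[0,0,0]}
    - {"xyz":[-0.034,0.56,0],"delta_rot":[0,0,-0.0157]}
    - {"xyz":[-0.052,0.56,0],"delta_rot":[0,0,-0.0157]}
    - {"xyz":[-0.07,0.555,0],"delta_rot":[0,0,-0.0157]}
  jaw: -0.6

```text
time: 22.35
tool_pos: [0.556, 0.0277, 0.2201]
eef_rot: [3.129, 0.276, -0.001]
force: [0.7, -0.1, 0.8]
grip_width: 0.0682
grip_force: 0.0
```

Call:
apply_moves:
  deltas:
    - {"xyz":[-0.09,0.55,0],"delta_rot":[0,0,-0.0157]}
    - {"xyz":[-0.107,0.55,0],"delta_rot":[0,0,-0.0157]}
    - {"xyz":[-0.125,0.545,0],"delta_rot":[0,0,-0.0157]}
    - {"xyz":[-0.143,0.54,0],"delta_rot":[0,0,-0.0157]}
    - {"xyz":[-0.16,0.535,0],"delta_rot":[0,0,-0.0157]}

```text
time: 22.98
tool_pos: [0.56, -0.2516, 0.22]
eef_rot: [-3.096, -0.532, 0.001]
force: [0.9, 0.8, -0.5]
grip_width: 0.0685
grip_force: 0.0
```

Call:
apply_moves:
  deltas:
    - {"xyz":[0,0,0],"delta_rot":[0,0,0]}
    - {"xyz":[0,0,0],"delta_rot":[0,0,0]}
    - {"xyz":[0,0,0],"delta_rot":[0,0,0]}

```text
time: 23.35
tool_pos: [0.5608, -0.248, 0.2206]
eef_rot: [-3.096, -0.534, 0.0]
force: [1.3, 0.4, 0.4]
grip_width: 0.0684
grip_force: 0.0
```

Run:
```python
from h import *
o=cars("wrist");print(robot.get_state()["joints"],pose()[0],yaw())
print([(np.round(d["centre"],3),round(d["confidence"],2)) for d in robot.boxes_of("car1","wrist")])
```

```text
wrist car [ 593.7 -249.3] size [30.8 87.7] long axis yaw 0.357 bbox [252, 109, 28, 77, 1631]
[ 0.791  0.375 -0.575  1.5    0.207  1.328 -1.032] [ 0.561 -0.248  0.221] 0.3412849169510017
[(array([ 0.594, -0.256,  0.042]), 0.82)]
```

Run:
```python
from h import *
plan([.59,-.251,.022],.345,n=5)
```

```text
from [ 0.561 -0.248  0.221] 0.341 rows 5
   [0.053, 0.024, 0.398] rz -0.0004
   [0.053, 0.024, 0.398] rz -0.0004
   [0.053, 0.024, 0.398] rz -0.0004
   [0.053, 0.024, 0.398] rz -0.0004
   [0.053, 0.025, 0.398] rz -0.0004
```

Call:
apply_moves:
  deltas:
    - {"xyz":[0.15,0.06,0.3],"delta_rot":[0,0,-0.002]}
    - {"xyz":[0.12,0.06,0.5],"delta_rot":[0,0,0]}
    - {"xyz":[0,0,0.5],"delta_rot":[0,0,0]}
    - {"xyz":[0,0,0.45],"delta_rot":[0,0,0]}
    - {"xyz":[0,0,0.24],"delta_rot":[0,0,0]}

```text
time: 24.08
tool_pos: [0.5889, -0.2508, 0.0191]
eef_rot: [-3.094, -0.538, 0.004]
force: [-0.4, -0.2, -0.0]
grip_width: 0.0686
grip_force: 0.0
```

Call:
apply_moves:
  deltas:
    - {"xyz":[0,0,0],"delta_rot":[0,0,0]}
    - {"xyz":[0,0,0],"delta_rot":[0,0,0]}
    - {"xyz":[0,0,0],"delta_rot":[0,0,0]}
    - {"xyz":[0,0,0],"delta_rot":[0,0,0]}
    - {"xyz":[0,0,0],"delta_rot":[0,0,0]}
  jaw: 1
  squeeze: 35

```text
time: 24.7
tool_pos: [0.5909, -0.2523, 0.0234]
eef_rot: [3.094, 0.536, 0.003]
force: [-1.6, 1.4, 6.9]
grip_width: 0.0329
grip_force: 36.2
```

Run:
```python
from h import *
p,y=pose()[0],yaw();print(robot.get_state()["grip_width"],p,y)
c,s=np.cos(.076),np.sin(.076);D=np.array([.559,.142]);t=D+np.array([-s,c])*-.055;print(t)
plan([*t,.16],.076,n=7,frm=([p[0],p[1],.16],y))
```

```text
0.03293523699830781 [ 0.591 -0.252  0.023] 0.34332758431969385
[0.563 0.087]
from [ 0.591 -0.252  0.16 ] 0.343 rows 7
   [0.126, -0.47, 0.0] rz 0.0182
   [0.108, -0.474, 0.0] rz 0.0182
   [0.09, -0.478, 0.0] rz 0.0182
   [0.071, -0.481, 0.0] rz 0.0182
   [0.053, -0.484, 0.0] rz 0.0182
   [0.034, -0.485, 0.0] rz 0.0182
   [0.016, -0.486, 0.0] rz 0.0182
```

Call:
apply_moves:
  deltas:
    - {"xyz":[0,0,-0.2],"delta_rot":[0,0,0]}
    - {"xyz":[0,0,-0.4],"delta_rot":[0,0,0]}
    - {"xyz":[0,0,-0.4],"delta_rot":[0,0,0]}
    - {"xyz":[0,0,-0.38],"delta_rot":[0,0,0]}
    - {"xyz":[0,0,0],"delta_rot":[0,0,0]}

```text
time: 25.32
tool_pos: [0.5918, -0.2524, 0.1646]
eef_rot: [3.092, 0.536, 0.009]
force: [0.6, -1.4, -1.6]
grip_width: 0.0331
grip_force: 35.3
```

Call:
apply_moves:
  deltas:
    - {"xyz":[0.126,-0.47,0],"delta_rot":[0,0,0.0182]}
    - {"xyz":[0.108,-0.475,0],"delta_rot":[0,0,0.0182]}
    - {"xyz":[0.09,-0.48,0],"delta_rot":[0,0,0.0182]}
    - {"xyz":[0.07,-0.48,0],"delta_rot":[0,0,0.0182]}
    - {"xyz":[0.053,-0.485,0],"delta_rot":[0,0,0.0182]}

```text
time: 25.95
tool_pos: [0.5692, -0.008, 0.1595]
eef_rot: [3.132, 0.238, -0.001]
force: [0.2, 0.9, -1.2]
grip_width: 0.0327
grip_force: 35.3
```

Call:
apply_moves:
  deltas:
    - {"xyz":[0.034,-0.485,0],"delta_rot":[0,0,0.0182]}
    - {"xyz":[0.016,-0.485,0],"delta_rot":[0,0,0.0182]}
    - {"xyz":[0,0,0],"delta_rot":[0,0,0]}
    - {"xyz":[0,0,0],"delta_rot":[0,0,0]}

```text
time: 26.45
tool_pos: [0.5618, 0.0868, 0.1594]
eef_rot: [3.138, 0.12, -0.001]
force: [0.6, -0.9, -1.1]
grip_width: 0.0326
grip_force: 35.3
```

Run:
```python
from h import *
im,mm=snap("wrist","w9");print(robot.get_state()["grip_width"],robot.get_state()["joints"],pose()[0],yaw());cars("wrist",.057);cars("scene",.057)
```

```text
0.03312114124691823 [ 0.331  0.347 -0.676  1.689  0.232  1.188 -1.9  ] [0.562 0.086 0.159] 0.07533082508794026
wrist car [554.2 192.7] size [38.1 89.3] long axis yaw 0.087 bbox [111, 144, 52, 95, 3741]
wrist car [561.3 170.7] size [ 2.2 75.1] long axis yaw 0.092 bbox [156, 146, 11, 81, 172]
wrist car [568.   86.9] size [54.  56.3] long axis yaw -1.468 bbox [224, 158, 63, 59, 1329]
wrist car [475.1  79.8] size [ 65.9 124.3] long axis yaw 0.068 bbox [221, 219, 69, 109, 6158]
scene car [503.1  96. ] size [ 36.5 110.2] long axis yaw 0.016 bbox [266, 177, 12, 26, 170]
scene car [566.3 192.9] size [ 37.4 105.4] long axis yaw 0.087 bbox [293, 190, 15, 26, 251]
```

View pics/w9.png

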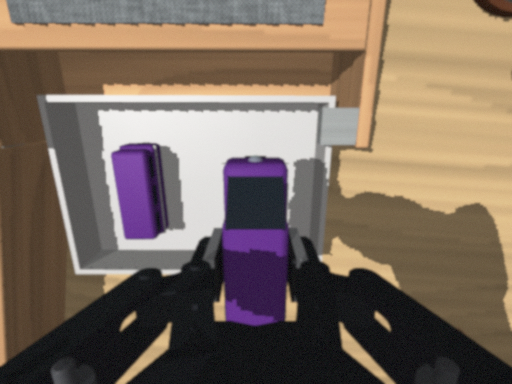

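The first car stands in the drawer at (138,190), and the lead car is held above the right-hand part at (256,240). I'll lower it.

Call:
apply_moves:
  deltas:
    - {"xyz":[0,0,0.4],"delta_rot":[0,0,0]}
    - {"xyz":[0,0,0.4],"delta_rot":[0,0,0]}
    - {"xyz":[0,0,0.28],"delta_rot":[0,0,0]}
    - {"xyz":[0,0,0.09],"delta_rot":[0,0,0]}
    - {"xyz":[0,0,0],"delta_rot":[0,0,0]}

```text
time: 27.22
tool_pos: [0.5622, 0.087, 0.0429]
eef_rot: [3.139, 0.119, -0.0]
force: [0.2, 0.6, -0.9]
grip_width: 0.0329
grip_force: 35.3
```

Call:
apply_moves:
  deltas:
    - {"xyz":[0,0,0],"delta_rot":[0,0,0]}
    - {"xyz":[0,0,0],"delta_rot":[0,0,0]}
    - {"xyz":[0,0,0],"delta_rot":[0,0,0]}
    - {"xyz":[0,0,-0.3],"delta_rot":[0,0,0]}
    - {"xyz":[0,0,-0.5],"delta_rot":[0,0,0]}
  jaw: -0.1

```text
time: 27.85
tool_pos: [0.561, 0.0872, 0.1226]
eef_rot: [3.139, 0.12, -0.005]
force: [0.8, -0.3, 1.0]
grip_width: 0.047
grip_force: 0.0
```

Call:
apply_moves:
  deltas:
    - {"xyz":[0,0,-0.5],"delta_rot":[0,0,0]}
    - {"xyz":[0,0,-0.5],"delta_rot":[0,0,0]}
    - {"xyz":[0,0,0],"delta_rot":[0,0,0]}
    - {"xyz":[0,0,0],"delta_rot":[0,0,0]}
  jaw: 1

```text
time: 28.35
tool_pos: [0.5618, 0.0873, 0.2225]
eef_rot: [3.139, 0.12, -0.0]
force: [0.0, -0.5, -0.0]
grip_width: -0.0001
grip_force: 0.0
```

Run:
```python
from h import *
print(pose()[0],yaw());cars("wrist",.057);im,m=snap("scene","s2",(100,130,400,300),2.5);cars("scene",.057)
for t in ["door","drawer_pull","car1"]: print(t,[(np.round(d["centre"],3),round(d["confidence"],2)) for d in robot.boxes_of(t,"scene")])
```

```text
[0.562 0.087 0.222] 0.07643412513734206
wrist car [567.9  87.3] size [30.6 88.9] long axis yaw 0.064 bbox [242, 132, 28, 78, 1672]
wrist car [553.5 192.2] size [38.9 88.6] long axis yaw 0.093 bbox [142, 138, 39, 77, 2399]
scene car [566.3 193.2] size [ 36.9 105.4] long axis yaw 0.076 bbox [293, 190, 15, 26, 250]
scene car [580.7  85.1] size [ 34.5 105.7] long axis yaw 0.069 bbox [264, 195, 13, 27, 192]
door [(array([0.46 , 0.304, 0.077]), 0.61)]
drawer_pull [(array([0.534, 0.149, 0.022]), 0.76)]
car1 [(array([0.577, 0.088, 0.058]), 0.76), (array([0.564, 0.195, 0.062]), 0.54), (array([0.54 , 0.148, 0.018]), 0.5)]
```

View pics/s2.png

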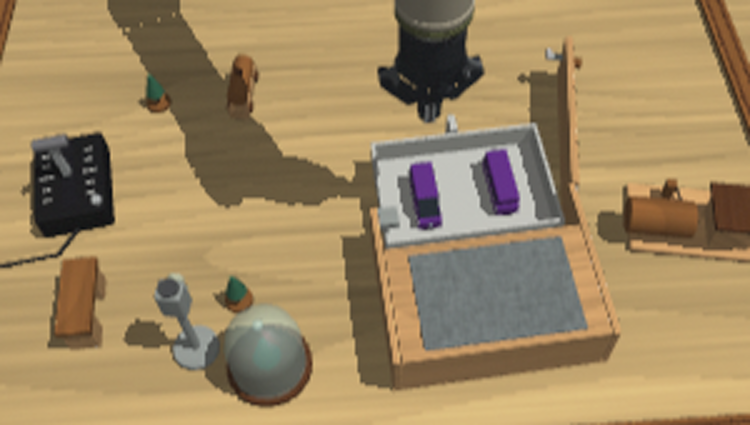

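Both cars stand in the drawer, at (425,195) and (500,180) in the crop. The lever is upright, the door is wide open and the bystanders are in place. Next I'll push the drawer home by its pull.

Run:
```python
from h import *
plan([.461,.1358,.222],.077,n=3)
```

```text
from [0.562 0.087 0.222] 0.077 rows 3
   [-0.322, -0.186, -0.0] rz -0.0001
   [-0.322, -0.187, -0.0] rz -0.0001
   [-0.322, -0.187, -0.0] rz -0.0001
```

Call:
apply_moves:
  deltas:
    - {"xyz":[-0.32,-0.19,0],"delta_rot":[0,0,0]}
    - {"xyz":[-0.32,-0.19,0],"delta_rot":[0,0,0]}
    - {"xyz":[-0.32,-0.18,0],"delta_rot":[0,0,0]}
    - {"xyz":[0,0,0.5],"delta_rot":[0,0,0]}
    - {"xyz":[0,0,0.5],"delta_rot":[0,0,0]}
  jaw: 0.2

```text
time: 29.28
tool_pos: [0.4622, 0.1359, 0.122]
eef_rot: [3.139, 0.12, 0.004]
force: [1.2, 0.0, -1.8]
grip_width: 0.0341
grip_force: 0.0
```

Call:
apply_moves:
  deltas:
    - {"xyz":[0,0,0],"delta_rot":[0,0,0]}
    - {"xyz":[0,0,0.4],"delta_rot":[0,0,0]}
    - {"xyz":[0,0,0.37],"delta_rot":[0,0,0]}
    - {"xyz":[0,0,0],"delta_rot":[0,0,0]}

```text
time: 29.78
tool_pos: [0.4615, 0.1359, 0.0457]
eef_rot: [3.139, 0.12, -0.004]
force: [-0.4, -0.6, 0.9]
grip_width: 0.034
grip_force: 0.0
```

Call:
apply_moves:
  deltas:
    - {"xyz":[0,0,0],"delta_rot":[0,0,0]}
    - {"xyz":[0,0,0],"delta_rot":[0,0,0]}
    - {"xyz":[0,0,0],"delta_rot":[0,0,0]}
    - {"xyz":[0,0,0],"delta_rot":[0,0,0]}
  jaw: 1
  squeeze: 40

```text
time: 30.28
tool_pos: [0.4638, 0.1362, 0.0481]
eef_rot: [3.139, 0.119, 0.006]
force: [-1.4, -0.9, 8.5]
grip_width: 0.0113
grip_force: 40.7
```

Call:
apply_moves:
  deltas:
    - {"xyz":[0.12,0,0],"delta_rot":[0,0,0]}
    - {"xyz":[0.2,0,0],"delta_rot":[0,0,0]}
    - {"xyz":[0.25,0,0],"delta_rot":[0,0,0]}
    - {"xyz":[0.25,0,0],"delta_rot":[0,0,0]}
    - {"xyz":[0.25,0,0],"delta_rot":[0,0,0]}

```text
time: 30.9
tool_pos: [0.5707, 0.1441, 0.0482]
eef_rot: [3.139, 0.119, 0.004]
force: [-1.9, -0.8, 8.6]
grip_width: 0.0114
grip_force: 40.6
```

Call:
apply_moves:
  deltas:
    - {"xyz":[0.23,0,0],"delta_rot":[0,0,0]}
    - {"xyz":[0.18,0,0],"delta_rot":[0,0,0]}
    - {"xyz":[0.12,0,0],"delta_rot":[0,0,0]}
    - {"xyz":[0.07,0,0],"delta_rot":[0,0,0]}
    - {"xyz":[0,0,0],"delta_rot":[0,0,0]}

```text
time: 31.52
tool_pos: [0.6305, 0.1486, 0.0482]
eef_rot: [-3.139, -0.119, -0.006]
force: [0.8, -1.0, 4.9]
grip_width: 0.0116
grip_force: 40.2
```

Call:
apply_moves:
  deltas:
    - {"xyz":[0.03,0,0],"delta_rot":[0,0,0]}
    - {"xyz":[0.02,0,0],"delta_rot":[0,0,0]}
    - {"xyz":[0,0,0],"delta_rot":[0,0,0]}
    - {"xyz":[0,0,0],"delta_rot":[0,0,0]}

```text
time: 32.02
tool_pos: [0.6322, 0.1487, 0.0481]
eef_rot: [3.138, 0.12, -0.004]
force: [-15.5, -5.1, 16.5]
grip_width: 0.0114
grip_force: 42.0
```

Call:
apply_moves:
  deltas:
    - {"xyz":[0,0,0],"delta_rot":[0,0,0]}
    - {"xyz":[0,0,0],"delta_rot":[0,0,0]}
    - {"xyz":[0,0,-0.3],"delta_rot":[0,0,0]}
    - {"xyz":[0,0,-0.6],"delta_rot":[0,0,0]}
    - {"xyz":[0,0,-0.6],"delta_rot":[0,0,0]}
  jaw: 0.2

```text
time: 32.65
tool_pos: [0.6338, 0.1488, 0.198]
eef_rot: [-3.139, -0.12, -0.002]
force: [1.2, -0.2, 0.2]
grip_width: 0.0343
grip_force: 0.0
```

Run:
```python
from h import *
cars("scene",.057)
print([(np.round(d["centre"],3),round(d["confidence"],2)) for d in robot.boxes_of("drawer_pull","scene")])
p,y=pose()[0],yaw();print(p,y)
H=np.array([.591,.283]);a=.076
def pt(phi,r,o):
    t=a-np.pi/2-phi;d=np.array([np.cos(t),np.sin(t)]);yy=-d;x=np.array([yy[1],-yy[0]]);return H+r*d+o*x
s=pt(1.8,.2,-.06);plan([*s,.21],.55,frm=(p,y),n=7)
W=[(pt(1.8,.2,-.06),.55)]+[(pt(f,.2,-.024),w) for f,w in ((1.7,.55),(1.5,.5),(1.3,.45),(1.1,.4),(.9,.35),(.7,.3),(.5,.25),(.35,.2),(.2,.15),(.1,.1))]
for (q,w0),(q1,w1) in zip(W,W[1:]): plan([*q1,.055],w1,n=1,frm=([*q,.055],w0))
print(pt(0,.2,-.024))
```

```text
[(array([0.642, 0.146, 0.06 ]), 0.59)]
[0.637 0.15  0.204] 0.0761105223653718
from [0.637 0.15  0.204] 0.076 rows 7
   [-0.31, -0.342, -0.008] rz -0.0323
   [-0.286, -0.362, -0.008] rz -0.0323
   [-0.261, -0.381, -0.008] rz -0.0323
   [-0.234, -0.398, -0.008] rz -0.0323
   [-0.207, -0.413, -0.008] rz -0.0323
   [-0.178, -0.426, -0.008] rz -0.0323
   [-0.149, -0.437, -0.008] rz -0.0323
from [0.402 0.373 0.055] 0.55 rows 1
   [-0.373, 0.419, 0.0] rz -0.0
from [0.393 0.318 0.055] 0.55 rows 1
   [-0.235, 0.327, 0.0] rz 0.0239
from [0.39  0.277 0.055] 0.5 rows 1
   [-0.146, 0.375, 0.0] rz 0.0239
from [0.395 0.238 0.055] 0.45 rows 1
   [-0.049, 0.399, 0.0] rz 0.0239
from [0.408 0.2   0.055] 0.4 rows 1
   [0.051, 0.399, 0.0] rz 0.0239
from [0.428 0.165 0.055] 0.35 rows 1
   [0.148, 0.374, 0.0] rz 0.0239
from [0.455 0.135 0.055] 0.3 rows 1
   [0.236, 0.326, 0.0] rz 0.0239
from [0.487 0.111 0.055] 0.25 rows 1
   [0.227, 0.199, 0.0] rz 0.0239
from [0.514 0.097 0.055] 0.2 rows 1
   [0.262, 0.15, 0.0] rz 0.0239
from [0.542 0.088 0.055] 0.15 rows 1
   [0.19, 0.068, 0.0] rz 0.0239
[0.582 0.082]
```

Call:
apply_moves:
  deltas:
    - {"xyz":[-0.31,-0.34,0],"delta_rot":[0,0,-0.0323]}
    - {"xyz":[-0.285,-0.36,0],"delta_rot":[0,0,-0.0323]}
    - {"xyz":[-0.26,-0.38,0],"delta_rot":[0,0,-0.0323]}
    - {"xyz":[-0.235,-0.4,0],"delta_rot":[0,0,-0.0323]}
    - {"xyz":[-0.205,-0.415,0],"delta_rot":[0,0,-0.0323]}
  jaw: 1

```text
time: 33.38
tool_pos: [0.4657, 0.3088, 0.1963]
eef_rot: [-3.074, -0.65, -0.003]
force: [-0.1, 0.8, 0.2]
grip_width: 0.0003
grip_force: 0.0
```

Call:
apply_moves:
  deltas:
    - {"xyz":[-0.18,-0.425,0],"delta_rot":[0,0,-0.0323]}
    - {"xyz":[-0.15,-0.435,0],"delta_rot":[0,0,-0.0323]}
    - {"xyz":[0,0,0],"delta_rot":[0,0,0]}
    - {"xyz":[0,0,0],"delta_rot":[0,0,0]}

```text
time: 33.88
tool_pos: [0.4, 0.3708, 0.196]
eef_rot: [3.024, 0.852, 0.002]
force: [0.8, -0.0, -0.2]
grip_width: -0.0
grip_force: 0.0
```

Run:
```python
from h import *
snap("wrist","w10");print(robot.get_state()["joints"],pose()[0],yaw());print([(np.round(d["centre"],3),round(d["confidence"],2)) for d in robot.boxes_of("door","wrist")])
```

```text
[-0.049  0.315 -0.919  1.699  0.263  1.257 -2.05 ] [0.4   0.37  0.196] 0.5480626841578881
[]
```

View pics/w10.png

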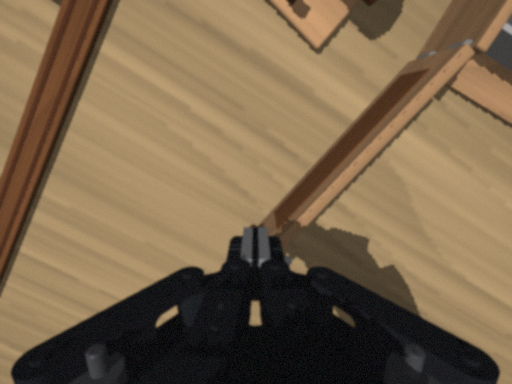

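Run:
```python
from h import *
m=robot.camera_model("wrist")
print(unproj([[305,222],[470,45],[285,222]],.09,m)[:,:2],unproj([[262,225],[420,72]],.004,m)[:,:2],proj([[.40,.37,.045],[.40,.37,.09]],m))
```

```text
[[0.4   0.315]
 [0.594 0.289]
 [0.391 0.331]] [[0.345 0.326]
 [0.592 0.274]] [[255.085 181.174]
 [255.189 193.521]]
```

Call:
apply_moves:
  deltas:
    - {"xyz":[0,0,0.5],"delta_rot":[0,0,0]}
    - {"xyz":[0,0,0.5],"delta_rot":[0,0,0]}
    - {"xyz":[0,0,0.41],"delta_rot":[0,0,0]}
    - {"xyz":[0,0,0],"delta_rot":[0,0,0]}

```text
time: 34.48
tool_pos: [0.3985, 0.369, 0.0523]
eef_rot: [3.022, 0.85, -0.008]
force: [1.2, 0.3, 0.8]
grip_width: 0.0002
grip_force: 0.0
```

Call:
apply_moves:
  deltas:
    - {"xyz":[-0.19,0.21,0],"delta_rot":[0,0,0]}
    - {"xyz":[-0.18,0.21,0],"delta_rot":[0,0,0]}
    - {"xyz":[-0.235,0.325,0],"delta_rot":[0,0,0.0239]}
    - {"xyz":[-0.145,0.375,0],"delta_rot":[0,0,0.0239]}
    - {"xyz":[-0.05,0.4,0],"delta_rot":[0,0,0.0239]}

```text
time: 35.1
tool_pos: [0.4062, 0.1971, 0.0571]
eef_rot: [3.079, 0.621, 0.006]
force: [1.1, 1.1, 0.7]
grip_width: 0.0001
grip_force: 0.4
```

Call:
apply_moves:
  deltas:
    - {"xyz":[0.05,0.4,0],"delta_rot":[0,0,0.0239]}
    - {"xyz":[0.15,0.375,0],"delta_rot":[0,0,0.0239]}
    - {"xyz":[0.235,0.325,0],"delta_rot":[0,0,0.0239]}
    - {"xyz":[0.225,0.2,0],"delta_rot":[0,0,0.0239]}
    - {"xyz":[0.26,0.15,0],"delta_rot":[0,0,0.0239]}

```text
time: 35.72
tool_pos: [0.5414, 0.0843, 0.0572]
eef_rot: [3.133, 0.229, 0.005]
force: [-0.7, 1.3, 0.3]
grip_width: 0.0
grip_force: 0.0
```

Call:
apply_moves:
  deltas:
    - {"xyz":[0.19,0.07,0],"delta_rot":[0,0,0.0239]}
    - {"xyz":[0,0,0],"delta_rot":[0,0,0]}
    - {"xyz":[0,0,0],"delta_rot":[0,0,0]}

```text
time: 36.1
tool_pos: [0.5588, 0.0817, 0.0558]
eef_rot: [-3.137, -0.158, -0.001]
force: [0.0, 0.1, -0.6]
grip_width: 0.0001
grip_force: 0.0
```

Run:
```python
from h import *
robot.camera("scene");print([(np.round(d["centre"],3),round(d["confidence"],2)) for d in robot.boxes_of("door","scene")]);plan([.582,.082,.055],.076,n=1)
```

```text
[(array([0.594, 0.153, 0.062]), 0.88)]
from [0.558 0.082 0.055] 0.101 rows 1
   [0.235, 0.021, 0.004] rz 0.0118
```

Call:
apply_moves:
  deltas:
    - {"xyz":[0.06,0,0],"delta_rot":[0,0,0.01]}
    - {"xyz":[0.06,0,0],"delta_rot":[0,0,0]}
    - {"xyz":[0.04,0,0],"delta_rot":[0,0,0]}
    - {"xyz":[0,0,0],"delta_rot":[0,0,0]}

```text
time: 36.7
tool_pos: [0.5739, 0.0828, 0.054]
eef_rot: [3.139, 0.124, -0.004]
force: [-4.3, -0.2, -0.9]
grip_width: -0.0
grip_force: 0.0
```

Call:
apply_moves:
  deltas:
    - {"xyz":[0.04,0,0],"delta_rot":[0,0,0]}
    - {"xyz":[0.04,0,0],"delta_rot":[0,0,0]}
    - {"xyz":[0,0,0],"delta_rot":[0,0,0]}

```text
time: 37.08
tool_pos: [0.5834, 0.0835, 0.0548]
eef_rot: [-3.139, -0.123, -0.001]
force: [0.5, 0.6, -0.4]
grip_width: -0.0001
grip_force: 0.0
```

Call:
apply_moves:
  deltas:
    - {"xyz":[0.02,0,0],"delta_rot":[0,0,0]}
    - {"xyz":[0.02,0,0],"delta_rot":[0,0,0]}
    - {"xyz":[0,0,0],"delta_rot":[0,0,0]}

```text
time: 37.45
tool_pos: [0.5836, 0.0839, 0.0537]
eef_rot: [3.138, 0.125, -0.011]
force: [-14.6, -1.2, 5.3]
grip_width: -0.0005
grip_force: 0.0
```

Call:
apply_moves:
  deltas:
    - {"xyz":[0.02,0,0],"delta_rot":[0,0,0]}
    - {"xyz":[0,0,0],"delta_rot":[0,0,0]}
    - {"xyz":[-0.3,0,0],"delta_rot":[0,0,0]}
    - {"xyz":[-0.5,0,0],"delta_rot":[0,0,0]}
    - {"xyz":[-0.2,0,-0.4],"delta_rot":[0,0,0]}

```text
time: 38.08
tool_pos: [0.4851, 0.0753, 0.0927]
eef_rot: [3.138, 0.124, -0.009]
force: [0.5, -0.2, 1.3]
grip_width: -0.0002
grip_force: 0.0
```

Call:
apply_moves:
  deltas:
    - {"xyz":[0,0,-0.5],"delta_rot":[0,0,0]}
    - {"xyz":[0,0,-0.5],"delta_rot":[0,0,0]}
    - {"xyz":[0,0,-0.5],"delta_rot":[0,0,0]}
    - {"xyz":[0,0,0],"delta_rot":[0,0,0]}
    - {"xyz":[0,0,0],"delta_rot":[0,0,0]}

```text
time: 38.7
tool_pos: [0.489, 0.0759, 0.2443]
eef_rot: [3.139, 0.123, 0.0]
force: [-0.4, -1.3, 0.2]
grip_width: -0.0004
grip_force: 0.0
```

Run:
```python
from h import *
im,m=snap("wrist","w11");s=robot.get_state();print(s["tool_pos"],s["force"],s["time"])
sc,_=snap("scene","s3")
robot.camera("side")
for c in ("scene","side"):
  for t in ["throttle_grip","controller","dome","lamp","depot","wagon","tree1","bridge","door"]:
    print(c,t,[(np.round(d["centre"],3),round(d["confidence"],2)) for d in robot.boxes_of(t,c)][:2])
a=cv2.resize(sc[130:300,100:400],None,fx=1.6,fy=1.6);b=im[:272]
cv2.imwrite("pics/final.png",np.vstack([cv2.copyMakeBorder(a,0,0,0,max(0,512-a.shape[1]),0),b])[:, :, ::-1][:, :512])
```

```text
[0.489 0.076 0.244] [-0.229 -0.095 -0.937] 38.75
scene throttle_grip [(array([ 0.504, -0.418,  0.133]), 0.71)]
scene controller [(array([ 0.52 , -0.414,  0.054]), 0.65), (array([ 0.767, -0.223,  0.041]), 0.53)]
scene dome [(array([ 0.813, -0.126,  0.096]), 0.78)]
scene lamp [(array([ 0.763, -0.225,  0.042]), 0.86)]
scene depot [(array([0.644, 0.459, 0.054]), 0.78), (array([0.642, 0.149, 0.06 ]), 0.28)]
scene wagon [(array([ 0.354, -0.178,  0.04 ]), 0.67)]
scene tree1 [(array([ 0.352, -0.313,  0.01 ]), 0.42), (array([0.642, 0.15 , 0.059]), 0.25)]
scene bridge [(array([ 0.716, -0.376,  0.062]), 0.71)]
scene door [(array([0.6  , 0.152, 0.062]), 0.78), (array([ 0.352, -0.18 ,  0.04 ]), 0.7)]
side throttle_grip [(array([ 0.505, -0.424,  0.136]), 0.65)]
side controller [(array([ 0.498, -0.422,  0.048]), 0.8)]
side dome [(array([ 0.762, -0.151,  0.08 ]), 0.86), (array([ 0.504, -0.425,  0.135]), 0.17)]
side lamp [(array([ 0.753, -0.235,  0.088]), 0.82)]
side depot [(array([0.632, 0.407, 0.063]), 0.96)]
side wagon [(array([ 0.332, -0.193,  0.035]), 0.76)]
side tree1 [(array([ 0.344, -0.32 ,  0.022]), 0.79), (array([ 0.69 , -0.178,  0.01 ]), 0.49)]
side bridge [(array([ 0.69 , -0.383,  0.063]), 0.92)]
side door [(array([0.596, 0.118, 0.063]), 0.73)]
```

View pics/final.png

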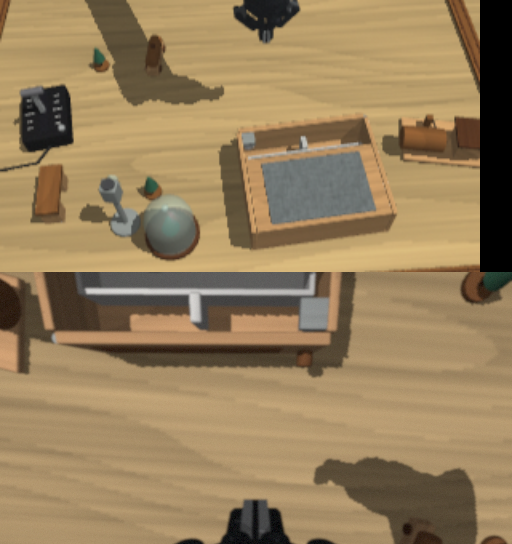

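The door is shut flush at (195,338) in the wrist view, the drawer is home, and the lever and bystanders are in place. I'll hand it in.

```bash
python3 -c "
from station import robot
print(robot.hand_in())"
```

```text
the job is handed in; nothing more can be done
None
```

The job is handed in: the lever is upright, both cars that were present are in the closed drawer, the door is shut on its catch, and the other pieces are where they stood; no verdict came back.

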